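Refit the utensil box divider and hold its top frame over the screw holes

ROBOT

A 7-joint arm with a two-finger parallel gripper is mounted at the origin on the work surface. World frame = base frame: x ahead of the robot, y to its left, z up, the work surface at z = 0. Lengths are in m, angles in rad, forces in N, time in s.
With the tool pointing down it reaches from about 0.375 to 0.925 m from the base axis. Payload 3.1 kg.
Tool frame: the origin (TCP) lies between the finger pads; the fingertips stand 25 mm ahead of it and the grasp point (between the pads) lies 6 mm ahead of it; z points along the fingers, y is the direction in which the jaws open and shut (so a half turn about z gives the same grasp; the last joint's range is limited). The gripper opens to 85 mm and grips with 20 to 120 N. Pads are 22 mm wide; open, the fingers measure 114 mm over their backs; the gripper's body (76 mm by 85 mm) begins 54 mm behind the grasp point. The pads swing forward as they close: fully open they stand 13 mm farther back than shut.
Start: joints at [-1.208, 0.383, 0.044, 1.598, -0.018, 1.161, -0.05], TCP at [0.289, 0.582, 0.256] pointing down, gripper open.
Joint ranges: [-2.61, 2.61], [-0.41, 2.15], [-1.48, 1.57], [0, 2.5], [-1.57, 4.71], [0.05, 1.97], [-2.85, 2.85]. Speed limits (rad/s): [2.79, 2.79, 3.14, 3.14, 3.14, 3.14, 3.14].

INTERFACE

Orientations are given as a rotation vector (axis times angle).
In Python, from plant import monitor, optics, finish_job gives the robot as it stands.
- The arm moves only by the tool servo_tool, never from a script. Its argument "deltas" is a list of rows, each an object of numbers: "tx", "ty", "tz": the shift along the tool's x, y, z in mm; "turn": the turn about the tool's z in rad. A call has 1 to 8 rows; each row shifts and turns the pose as measured when the row begins, along the tool's axes as they then stand; what a row does not reach is not made up. A row lasts 1/8 s, in which the tool goes at most 62.5 mm and 10.7 degrees, less where a joint would pass 70% of its speed; a pose out of reach is approached as far as the arm can. A call with a gripper value outside its range is refused whole. "fingers" is the opening, from 0 (shut) to 1 (fully open), set as the call begins (left out, the last holds). The fingers move at their own pace and stop on an object; the grip force is fixed at half the most. Time passes only in rows, so rows that do not move let the fingers close. It gives the time, the measured TCP pose, the force and the opening at its end, in the units of the state.
- monitor.read_state(): the state, without advancing time (a new reading comes with each control period).
- optics.camera(name): name is "scene" or "top" or "wrist"; returns the picture (384x512x3 uint8, red, green, blue); there is no depth.
- optics.camera_info(name): a dict with "fx", "fy", "cx", "cy" (pixels), "xyz" and "orientation" of the camera in the world. Camera axes: x right, y down, z forward; pixel columns grow to the right and rows downward; lengths in m; the calibration is good to about 2 mm. A picture is of the moment at which its call begins: read the wrist's pose just before it. camera_info takes no time and is no camera call; for the wrist camera it gives the pose at the moment of the call.
- finish_job(): hands the job in, once; it reports no verdict.
The state is a dict: "time": time; "joints": joint angles; "qvel": joint speeds; "tau": joint torques, N m; "eef_pos": TCP position; "orientation": TCP orientation; "contact_force": force on the tool from outside, world axes, zero at the start; "ft_torque": the same for the moment, N m; "opening": finger opening in m.
Only numpy, scipy, OpenCV 4.12 (cv2) and the standard library are available. Lean on these libraries where they do the work, as an engineer would, in place of code of your own. Each camera call takes 0.05 s, during which the arm holds its last target.

TASK

The utensil box has been washed: take the divider panel out of the drying rack and stand it on edge in the box's pair of grooves, pushed all the way down, and let go of it. Then pick up the aluminium top frame by its wooden handle and hold it level about a centimetre above the box, clear of the rim, turned so that each of its four screw holes is centred over one of the threaded holes in the rim, ready for me to start the screws: finish while still holding it there, steady and in the air. Leave the rack, the trays, the scraper, the spoon rest and the whisk where they are.

Things in the scene. Friction and masses are not known exactly. Their poses are not given: they have to be found in the camera images.
- box: Open brown wooden utensil box, fixed, 180 (x) by 136 mm (y), 75 mm high; walls 18 mm, inner floor 10 mm up. Halfway along each long wall (x = 0) an upright groove in the inner face, 12 mm wide in x, 7 mm deep (groove backs 114 mm apart), runs from floor to rim; the top 8 mm flares to 24 mm wide. Origin: centre of the underside, on the table; z up.
- insert0 (a point): Threaded hole 0: brass threaded insert (12 mm flange, 6 mm bore), flush in the box rim at box x = 80, y = 58, z = 75 mm; this point is the centre of its mouth.
- insert1 (a point): Threaded hole 1: brass threaded insert (12 mm flange, 6 mm bore), flush in the box rim at box x = -80, y = 58, z = 75 mm; this point is the centre of its mouth.
- insert2 (a point): Threaded hole 2: brass threaded insert (12 mm flange, 6 mm bore), flush in the box rim at box x = -80, y = -58, z = 75 mm; this point is the centre of its mouth.
- insert3 (a point): Threaded hole 3: brass threaded insert (12 mm flange, 6 mm bore), flush in the box rim at box x = 80, y = -58, z = 75 mm; this point is the centre of its mouth.
- divider: Loose flat brown wooden panel, 8 mm thick (x), 110 long (y), 63 high (z), about 50 g. It starts upright in a slot of the drying rack, its underside 12 mm above the table. Fully down in the box, its top is 2 mm below the rim. Same both ways round. Origin: centre of its bottom edge.
- frame: Loose aluminium top frame, 180 (x) by 136 mm (y), 4 thick, about 0.3 kg, flat on the table: two big openings, a 9 mm screw hole near each corner and a handle over the middle: wooden bar 16 mm thick (x), 106 long (y), 35 to 57 mm above the underside, on 9 mm posts at y = +-38. Fits the box either way round (half turn). Origin: centre of the underside; z up.
- frame_grip (a point): Centre of the wooden handle bar, 46 mm above the frame's underside; the bar runs along the frame's y.
- hole0 (a point): Screw hole 0 of the frame, centre at the underside: frame x = 80, y = 58, z = 0 mm.
- hole1 (a point): Screw hole 1 of the frame, centre at the underside: frame x = -80, y = 58, z = 0 mm.
- hole2 (a point): Screw hole 2 of the frame, centre at the underside: frame x = -80, y = -58, z = 0 mm.
- hole3 (a point): Screw hole 3 of the frame, centre at the underside: frame x = 80, y = -58, z = 0 mm.
- rack: Fixed wooden drying rack, 150 (x) by 92 mm (y): two rails 12 mm high along x at y = +-36, each with eight upright 8 mm dowels (tops 42 mm above the table) every 20 mm, making 12 mm slots. The divider stands in the slot at x = -40 mm, the scraper in that at x = +40. Origin: centre of the underside.
- scraper: Red plastic dough scraper, 120 by 80 mm, blade 6 mm thick, standing on edge in the rack, top 92 mm above the table. Leave it. Origin: centre of its bottom edge.
- trays: Two nested aluminium trays, 180 (x) by 260 mm (y), 35 mm high. Leave them. Origin: centre of the underside.
- spoon_rest: White ceramic spoon rest: round dish 104 mm across, 20 mm high, with a 60 mm tail to its -x. Leave it. Origin: under the dish's centre.
- whisk: Stainless whisk lying on the table, 280 mm long along its x, balloon 60 mm thick at its +x end. Leave it. Origin: on the table near the balloon's neck.
Not all that is in view belongs to the job. Of the things shaped like the box, the brown one is meant.

How it is judged:
By the outcome, as a careful person would: the job done as asked, in the order asked, and still so for the second after the job is handed in, while the arm keeps its last pose, push and grip.
It also fails if it takes over 56 s, if anything falls off the work surface, if the arm or the gripper's body presses on something with over 40 N, if the wrist force passes 120 N, or if a joint passes its speed limit or range.

## Working session

There is one attempt and no reset: what is moved stays moved. The work goes in short steps, Python scripts to look and compute and a tool call to move; the robot and the scene stay as the last step left them, time stands still between calls to the robot, and variables do not carry over. Pictures are saved under pics/ and viewed, and the job is handed in when it is done.

Besides the shell and the picture viewer there is one more tool, called after "Call:" as name(argument=value, ...) on one line, values as JSON. servo_tool: Moves the arm, as the interface text tells. Its arguments: {"type":"object","properties":{"deltas":{"type":"array","items":{"type":"object","properties":{"tx":{"type":"number"},"ty":{"type":"number"},"tz":{"type":"number"},"turn":{"type":"number"}}}},"fingers":{"type":"number"}},"required":["deltas"]}

```bash
ls; mkdir -p pics; python3 - <<'E'
from plant import monitor, optics
import cv2
s=monitor.read_state()
print({k:(v if not hasattr(v,'__len__') else [round(float(x),4) for x in v]) for k,v in s.items()})
for n in ["scene","top","wrist"]:
    print(n,optics.camera_info(n))
    im=optics.camera(n); cv2.imwrite(f"pics/{n}0.png",im[:,:,::-1])
E
```

```text
pics
{'time': 0.0, 'joints': [-1.2078, 0.3839, 0.0438, 1.5996, -0.0179, 1.1612, -0.0499], 'qvel': [0.0012, 0.0004, 0.0001, -0.0007, 0.0006, -0.0, 0.0011], 'tau': [-0.0001, -43.3463, 1.0246, -24.9512, 0.0107, 0.0114, -0.0], 'eef_pos': [0.2886, 0.5814, 0.2549], 'orientation': [-0.7171, -3.0582, 0.0042], 'contact_force': [0.5364, -0.6436, -0.2265], 'ft_torque': [0.0641, -0.0297, -0.0166], 'opening': 0.08525210463257848}
scene {'fx': 354.87465213456954, 'fy': 354.87465213456954, 'cx': 258.72602192107735, 'cy': 190.2838072405886, 'xyz': array([ 1.07546302, -0.30667845,  0.85239179]), 'orientation': array([-2.12317257, -1.33152781,  0.48074992])}
top {'fx': 422.532741505357, 'fy': 422.532741505357, 'cx': 257.6003199840021, 'cy': 195.4130086169256, 'xyz': array([ 0.33808677, -0.0178111 ,  1.14076501]), 'orientation': array([-2.12262556,  2.12805512, -0.13927227])}
wrist {'fx': 273.54104349258455, 'fy': 273.54104349258455, 'cx': 252.7472066848628, 'cy': 193.4367882162897, 'xyz': array([0.22631791, 0.6129344 , 0.37243385]), 'orientation': array([2.45961936, 1.52475944, 0.21089231])}
```

View pics/scene0.png

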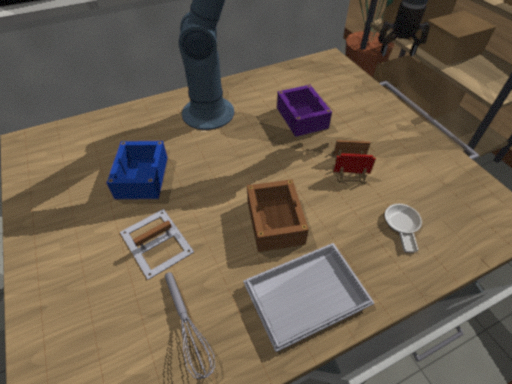

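View pics/top0.png

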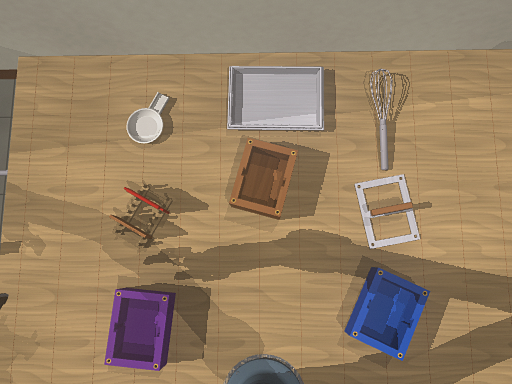

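View pics/wrist0.png

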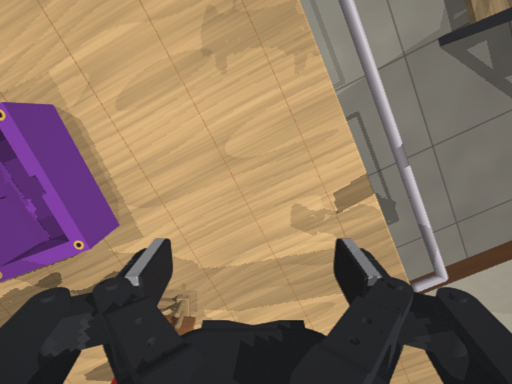

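```bash
cat > h.py <<'E'
import numpy as np, cv2
from scipy.spatial.transform import Rotation as R
from plant import monitor, optics
def cam(n):
    i=optics.camera_info(n); return i, R.from_rotvec(i["orientation"]).as_matrix(), np.array(i["xyz"])
def ray(n,uv,c=None):
    i,M,o=c or cam(n)
    d=M@np.array([(uv[0]-i["cx"])/i["fx"],(uv[1]-i["cy"])/i["fy"],1.]); return o,d
def onplane(n,uv,z,c=None):
    o,d=ray(n,uv,c); return o+d*(z-o[2])/d[2]
def proj(n,p,c=None):
    i,M,o=c or cam(n); q=M.T@(np.array(p)-o); return np.array([i["fx"]*q[0]/q[2]+i["cx"],i["fy"]*q[1]/q[2]+i["cy"]])
def tri(r1,r2):
    (o1,d1),(o2,d2)=r1,r2
    A=np.stack([d1,-d2],1); t=np.linalg.lstsq(A,o2-o1,rcond=None)[0]
    a=o1+d1*t[0]; b=o2+d2*t[1]; return (a+b)/2, np.linalg.norm(a-b)
def crop(im,x,y,w,h,k,name):
    c=cv2.resize(im[y:y+h,x:x+w],None,fx=k,fy=k,interpolation=cv2.INTER_CUBIC); cv2.imwrite(f"pics/{name}.png",c)
E
python3 - <<'E'
from h import *
t=cv2.imread("pics/top0.png"); s=cv2.imread("pics/scene0.png")
a=[cv2.resize(t[170:250,90:190],None,fx=4,fy=4,interpolation=2),cv2.resize(t[130:230,220:310],(360,400),interpolation=2)]
b=[cv2.resize(t[165:255,345:445],(400,360),interpolation=2),cv2.resize(s[130:190,320:390],(420,360),interpolation=2)]
def hs(l):
    h=max(x.shape[0] for x in l); return np.hstack([cv2.copyMakeBorder(x,0,h-x.shape[0],0,0,0) for x in l])
cv2.imwrite("pics/c1.png",hs(a)); cv2.imwrite("pics/c2.png",hs(b))
E
```

```text
(no output)
```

View pics/c1.png

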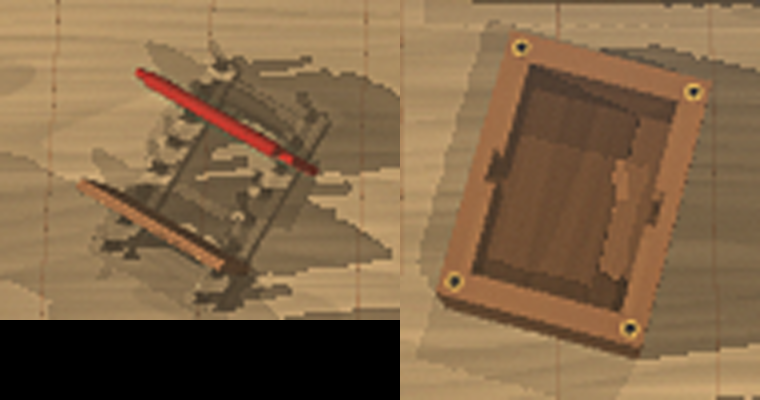

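View pics/c2.png

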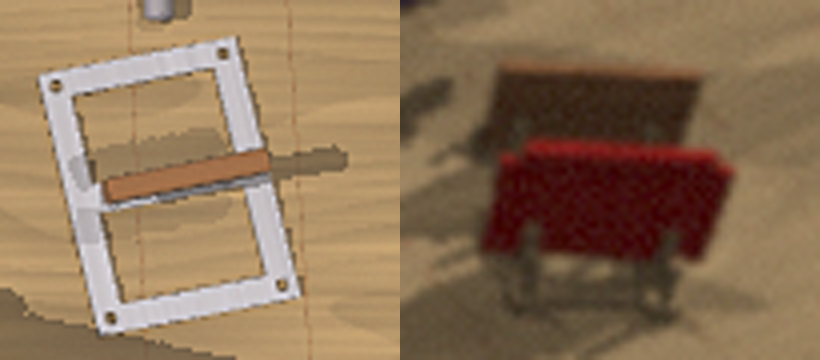

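The divider could be confused with the red scraper (top 145,198). The brown panel at (128,225) in the rack is the divider. There are three box-shaped things: brown (263,177), purple (140,328) and blue (387,312), and the brown one is meant. The crops confirm both choices. Now I'll measure.

```bash
python3 - <<'E'
from h import *
t=cv2.imread("pics/top0.png"); c=cam("top")
hsv=cv2.cvtColor(t,cv2.COLOR_BGR2HSV)
# inserts: approx px from crop (scale 4, origin 220,130)
g=cv2.cvtColor(t,cv2.COLOR_BGR2GRAY).astype(float)
def dark(u,v,r=3):
    u0,v0=int(round(u)),int(round(v)); w=g[v0-r:v0+r+1,u0-r:u0+r+1]; m=np.clip(np.percentile(w,60)-w,0,None)
    m[m<0.35*m.max()]=0
    yy,xx=np.mgrid[v0-r:v0+r+1,u0-r:u0+r+1]; return np.array([(m*xx).sum(),(m*yy).sum()])/m.sum()
def fit(P,Q):  # 2D rigid Q local
    a=P.mean(0);b=Q.mean(0);H=(Q-b).T@(P-a);th=np.arctan2(H[0,1]-H[1,0],H[0,0]+H[1,1])
    return a-np.array([[np.cos(th),-np.sin(th)],[np.sin(th),np.cos(th)]])@b,th
def rect(name,pp,z):
    P=np.array([onplane("top",dark(*p),z,c)[:2] for p in pp])
    print(name,[dark(*p).round(2).tolist() for p in pp],P.round(4).tolist()); 
    print(" sides",[round(np.linalg.norm(P[i]-P[(i+1)%4])*1e3,1) for i in range(4)])
    Q=np.array([[80,58],[80,-58],[-80,-58],[-80,58]])/1e3
    o,th=fit(P,Q); print(" centre",o.round(4),"yaw",round(th,4),np.degrees(th))
    return o,th
# order: +x+y (up,left), +x-y (up,right), -x-y, -x+y
rect("box",[(220+120/4,130+47/4),(220+293/4,130+92/4),(220+230/4,130+328/4),(220+54/4,130+281/4)],.075)
rect("frame",[(345+56/4,165+86/4),(345+222/4,165+53/4),(345+282/4,165+285/4),(345+111/4,165+317/4)],.002)
# divider top face: orange-brown bright
roi=np.zeros(g.shape,np.uint8); roi[205:245,105:155]=1
lab=hsv
m=((hsv[...,0]>=5)&(hsv[...,0]<=14)&(hsv[...,1]>110)&(hsv[...,2]>110)&(roi>0)).astype(np.uint8)
n,l,st,ce=cv2.connectedComponentsWithStats(m)
k=1+np.argmax(st[1:,4]); print("div",st[k],ce[k])
ys,xs=np.nonzero(l==k); r=cv2.minAreaRect(np.stack([xs,ys],1).astype(np.float32)); print(r)
b=cv2.boxPoints(r); W=np.array([onplane("top",p,.075,c) for p in b]); print(W.round(4)); print("lens",np.linalg.norm(np.diff(W,axis=0),axis=1).round(4), "c",W.mean(0).round(4))
E
```

```text
box [[249.79, 141.33], [293.57, 153.12], [277.58, 211.69], [233.24, 199.94]] [[0.6524, 0.0329], [0.6199, -0.0807], [0.4673, -0.0381], [0.4979, 0.0748]]
 sides [np.float64(118.2), np.float64(158.4), np.float64(117.0), np.float64(160.1)]
 centre [ 0.5594 -0.0028] yaw -0.2697 -15.453267693820457
frame [[358.54, 185.94], [400.22, 177.9], [415.99, 235.77], [372.22, 243.94]] [[0.5458, -0.2602], [0.5675, -0.3738], [0.4102, -0.407], [0.3888, -0.2904]]
 sides [np.float64(115.6), np.float64(160.7), np.float64(118.5), np.float64(159.9)]
 centre [ 0.4781 -0.3328] yaw 0.1942 11.128958672191839
div [109 215  37  23 121] [127.17355372 225.81818182]
((126.97151184082031, 225.6917266845703), (40.81354904174805, 2.9512441158294678), 30.25643539428711)
[[0.456  0.3943 0.075 ]
 [0.4626 0.3909 0.075 ]
 [0.4098 0.2976 0.075 ]
 [0.4033 0.3011 0.075 ]]
lens [0.0074 0.1072 0.0073] c [0.4329 0.346  0.075 ]
```

```bash
cat >> h.py <<'E'
def pose():
    s=monitor.read_state(); return s,np.array(s["eef_pos"]),R.from_rotvec(s["orientation"])
def tilt(Rm):
    z=Rm.as_matrix()[:,2]; return np.degrees(np.arccos(np.clip(-z[2],-1,1)))
def yang(Rm):
    y=Rm.as_matrix()[:,1]; return np.degrees(np.arctan2(y[1],y[0]))
def plan(tp,ty_deg,n,turnfirst=False):
    """rows in tool axes (mm, rad) to world TCP target tp and tool-y heading ty_deg, n equal rows"""
    s,p,Rm=pose(); a=yang(Rm); d=(ty_deg-a+180)%360-180; turn=-np.radians(d)
    print("pos",p.round(4),"yang",round(a,2),"tilt",round(tilt(Rm),2),"F",np.round(s["contact_force"],1),"open",round(s["opening"],4),"t",s["time"])
    dw=(np.array(tp)-p)/n; r=Rm
    for i in range(n):
        v=r.inv().apply(dw)*1e3; print(i,"tx %.1f ty %.1f tz %.1f turn %.4f"%(*v,turn/n)); r=r*R.from_rotvec([0,0,turn/n])
def st():
    s,p,Rm=pose(); print("pos",p.round(4),"yang",round(yang(Rm),2),"tilt",round(tilt(Rm),2),"F",np.round(s["contact_force"],1),"T",np.round(s["ft_torque"],2),"open",round(s["opening"],4),"t",round(s["time"],2))
E
python3 - <<'E'
from h import *
plan([0.433,0.346,0.2],-29.5,10)
E
```

```text
pos [0.2887 0.5816 0.2552] yang 63.6 tilt 0.12 F [ 0.2 -0.1 -0.3] open 0.0849 t 0.15
0 tx -23.4 ty -14.7 tz 5.5 turn 0.1625
1 tx -25.5 ty -10.7 tz 5.5 turn 0.1625
2 tx -26.9 ty -6.4 tz 5.5 turn 0.1625
3 tx -27.5 ty -2.0 tz 5.5 turn 0.1625
4 tx -27.5 ty 2.5 tz 5.5 turn 0.1625
5 tx -26.7 ty 6.9 tz 5.5 turn 0.1625
6 tx -25.3 ty 11.1 tz 5.5 turn 0.1625
7 tx -23.1 ty 15.1 tz 5.5 turn 0.1625
8 tx -20.4 ty 18.6 tz 5.5 turn 0.1625
9 tx -17.1 ty 21.7 tz 5.5 turn 0.1625
```

Call:
servo_tool(deltas=[{"tx":-23,"ty":-15,"tz":5,"turn":0.16},{"tx":-25,"ty":-11,"tz":5,"turn":0.16},{"tx":-27,"ty":-6,"tz":5,"turn":0.16},{"tx":-27,"ty":-2,"tz":5,"turn":0.16},{"tx":-27,"ty":2,"tz":5,"turn":0.16},{"tx":-27,"ty":7,"tz":5,"turn":0.16},{"tx":-25,"ty":11,"tz":5,"turn":0.16},{"tx":-23,"ty":15,"tz":5,"turn":0.16}], fingers=0.7)

```text
time: 1.15
eef_pos: [0.3999, 0.389, 0.2109]
orientation: [2.437, 1.982, -0.011]
contact_force: [0.1, -0.3, -0.8]
opening: 0.06
```

```bash
python3 - <<'E'
from h import *
plan([0.433,0.346,0.2],-29.5,4)
E
```

```text
pos [0.3999 0.389  0.2109] yang -11.74 tilt 0.41 F [ 0.1 -0.3 -0.8] open 0.06 t 1.15
0 tx -8.8 ty 10.3 tz 2.7 turn 0.0775
1 tx -8.0 ty 11.0 tz 2.7 turn 0.0775
2 tx -7.1 ty 11.5 tz 2.7 turn 0.0775
3 tx -6.2 ty 12.1 tz 2.7 turn 0.0775
```

Call:
servo_tool(deltas=[{"tx":-9,"ty":10,"tz":3,"turn":0.08},{"tx":-8,"ty":11,"tz":3,"turn":0.08},{"tx":-7,"ty":12,"tz":3,"turn":0.08},{"tx":-6,"ty":12,"tz":3,"turn":0.08},{"tx":-2,"ty":3,"turn":0.02},{}])

```text
schema error: expected keys tx, ty, tz, turn
```

```bash
python3 - <<'E'
from h import *
st()
c=cam("wrist"); im=optics.camera("wrist")[:,:,::-1].copy()
print(c[0])
cv2.imwrite("pics/w1.png",im)
# expected divider end points projected
for a in [-55,0,55]:
    th=np.radians(60.5); p=np.array([.4329,.346,.075])+a/1e3*np.array([np.cos(th),np.sin(th),0]); print(proj("wrist",p,c).round(1))
E
```

```text
pos [0.3999 0.389  0.2109] yang -11.74 tilt 0.41 F [ 0.1 -0.3 -0.8] T [ 0.01 -0.04 -0.07] open 0.06 t 1.15
{'fx': 273.54104349258455, 'fy': 273.54104349258455, 'cx': 252.7472066848628, 'cy': 193.4367882162897, 'xyz': array([0.41573192, 0.45847928, 0.32793487]), 'orientation': array([ 2.84025951, -0.29185354, -0.05127482])}
[276.2 270.1]
[294.2 224. ]
[314.4 172.4]
```

View pics/w1.png

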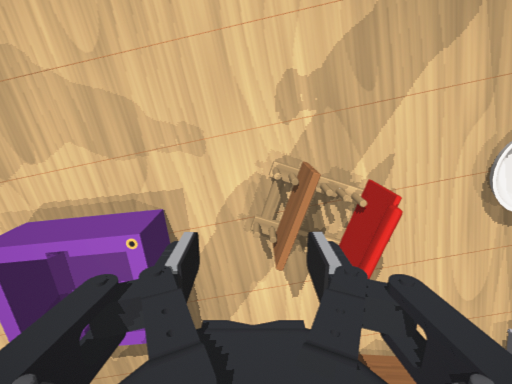

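The panel is the brown slab from (314,166) to (279,268), about 3 px from where the top view predicted it. The red scraper is to its right.

Call:
servo_tool(deltas=[{"tx":-9,"ty":10,"tz":3,"turn":0.08},{"tx":-8,"ty":11,"tz":3,"turn":0.08},{"tx":-7,"ty":12,"tz":3,"turn":0.08},{"tx":-6,"ty":12,"tz":3,"turn":0.08},{"tx":-2,"ty":3,"tz":0,"turn":0.02},{"tx":0,"ty":0,"tz":0,"turn":0}])

```text
time: 1.95
eef_pos: [0.4361, 0.3353, 0.1966]
orientation: [2.742, 1.521, -0.019]
contact_force: [0.1, -0.2, 1.0]
opening: 0.0596
```

```bash
python3 - <<'E'
from h import *
st()
c=cam("wrist"); im=optics.camera("wrist")[:,:,::-1].copy()
cv2.imwrite("pics/w2.png",im)
th=np.radians(60.5)
for a in [-55,0,55]:
    p=np.array([.4329,.346,.075])+a/1e3*np.array([np.cos(th),np.sin(th),0]); print(proj("wrist",p,c).round(1))
hsv=cv2.cvtColor(im,cv2.COLOR_BGR2HSV)
m=((hsv[...,0]>=5)&(hsv[...,0]<=13)&(hsv[...,1]>120)&(hsv[...,2]>120)).astype(np.uint8); m[:,360:]=0; m[:, :180]=0
n,l,s_,ce=cv2.connectedComponentsWithStats(m); print(s_[1:][s_[1:,4]>60])
k=1+np.argmax(s_[1:,4]); ys,xs=np.nonzero(l==k); r=cv2.minAreaRect(np.stack([xs,ys],1).astype(np.float32)); print(r)
W=np.array([onplane("wrist",p,.075,c) for p in cv2.boxPoints(r)]); print(W.round(4),W.mean(0).round(4),np.linalg.norm(np.diff(W,axis=0),axis=1).round(4))
E
```

```text
pos [0.4361 0.3353 0.1966] yang -31.98 tilt 0.77 F [ 0.1 -0.2  1. ] T [-0.01 -0.03 -0.01] open 0.0596 t 1.95
[246.2 240.5]
[243.1 185.3]
[239.6 122.5]
[[240 120  13 119 945]
 [316 146   3  60  64]]
((245.76583862304688, 179.08261108398438), (118.29454040527344, 8.561727523803711), 87.27368927001953)
[[0.4603 0.3958 0.075 ]
 [0.4666 0.3923 0.075 ]
 [0.4127 0.2971 0.075 ]
 [0.4055 0.301  0.075 ]] [0.4363 0.3465 0.075 ] [0.0072 0.1094 0.0082]
```

View pics/w2.png

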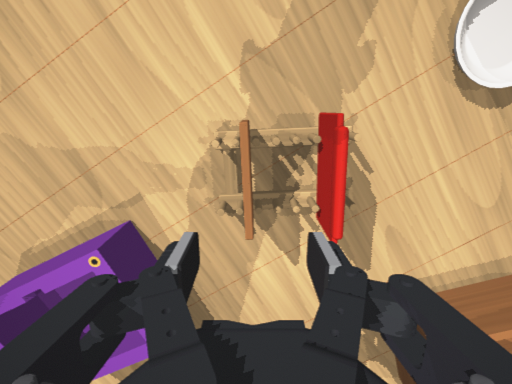

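The divider is vertical at column ~245, rows 120–239. Its length comes out at 109 mm and thickness about 8 mm, so the measurement holds. The wrist and top views differ by about 3 mm, so I'll take the mean.

```bash
python3 - <<'E'
from h import *
plan([0.435,0.3463,0.14],-29.7,3)
E
```

```text
pos [0.436  0.3355 0.1966] yang -31.96 tilt 0.77 F [-0.1  0.1 -0.7] open 0.0597 t 2.0
0 tx 3.1 ty -2.2 tz 18.8 turn -0.0132
1 tx 3.1 ty -2.1 tz 18.8 turn -0.0132
2 tx 3.2 ty -2.1 tz 18.8 turn -0.0132
```

Call:
servo_tool(deltas=[{"tx":3,"ty":-2,"tz":18,"turn":-0.013},{"tx":3,"ty":-2,"tz":18,"turn":-0.013},{"tx":3,"ty":-2,"tz":15,"turn":-0.013},{"tx":0,"ty":0,"tz":0,"turn":0}])

```text
time: 2.5
eef_pos: [0.4327, 0.3482, 0.1406]
orientation: [2.706, 1.586, -0.023]
contact_force: [0.8, 0.7, -0.4]
opening: 0.0599
```

```bash
python3 - <<'E'
from h import *
plan([0.435,0.3463,0.069],-29.7,3)
c=cam("wrist"); im=optics.camera("wrist")[:,:,::-1].copy()
cv2.imwrite("pics/w3.png",im)
E
```

```text
pos [0.4327 0.3482 0.1406] yang -29.25 tilt 0.89 F [ 0.8  0.7 -0.4] open 0.0599 t 2.5
0 tx 0.2 ty 1.1 tz 23.9 turn 0.0026
1 tx 0.2 ty 1.1 tz 23.9 turn 0.0026
2 tx 0.2 ty 1.1 tz 23.9 turn 0.0026
```

View pics/w3.png

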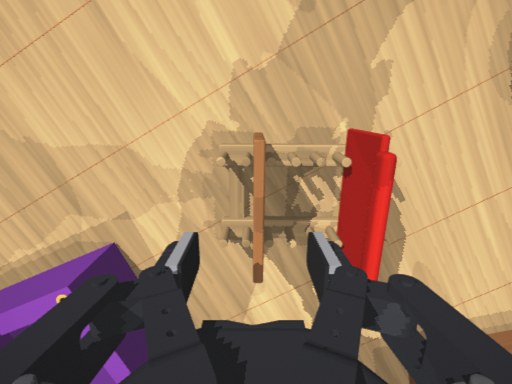

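Call:
servo_tool(deltas=[{"tx":0,"ty":2,"tz":20,"turn":0},{"tx":0,"ty":1,"tz":20,"turn":0},{"tx":0,"ty":0,"tz":18,"turn":0},{"tx":0,"ty":0,"tz":8,"turn":0},{"tx":0,"ty":0,"tz":0,"turn":0}])

```text
time: 3.18
eef_pos: [0.4379, 0.3477, 0.0755]
orientation: [2.708, 1.585, -0.012]
contact_force: [-0.6, 0.3, -0.4]
opening: 0.0597
```

```bash
python3 - <<'E'
from h import *
plan([0.435,0.3463,0.069],-29.7,1)
E
```

```text
pos [0.4379 0.3477 0.0755] yang -29.31 tilt 0.49 F [-0.6  0.3 -0.4] open 0.0597 t 3.175
0 tx -2.6 ty -1.9 tz 6.5 turn 0.0069
```

Call:
servo_tool(deltas=[{"tx":-2,"ty":-1,"tz":6,"turn":0.007},{"tx":0,"ty":0,"tz":0,"turn":0}])

```text
time: 3.42
eef_pos: [0.4365, 0.3469, 0.0701]
orientation: [2.714, 1.576, -0.009]
contact_force: [-0.3, -0.1, 0.4]
opening: 0.0596
```

Call:
servo_tool(deltas=[{"tx":0,"ty":0,"tz":0,"turn":0},{"tx":0,"ty":0,"tz":0,"turn":0},{"tx":0,"ty":0,"tz":0,"turn":0},{"tx":0,"ty":0,"tz":0,"turn":0},{"tx":0,"ty":0,"tz":0,"turn":0}], fingers=0)

```text
time: 4.05
eef_pos: [0.4372, 0.3475, 0.0713]
orientation: [2.715, 1.576, -0.006]
contact_force: [-0.2, -0.4, -1.6]
opening: 0.0073
```

```bash
python3 - <<'E'
from h import *
st()
c=cam("wrist"); im=optics.camera("wrist")[:,:,::-1].copy()
cv2.imwrite("pics/w4.png",im)
E
```

```text
pos [0.4372 0.3475 0.0713] yang -29.73 tilt 0.25 F [-0.2 -0.4 -1.6] T [-0.    0.05 -0.  ] open 0.0073 t 4.05
```

View pics/w4.png

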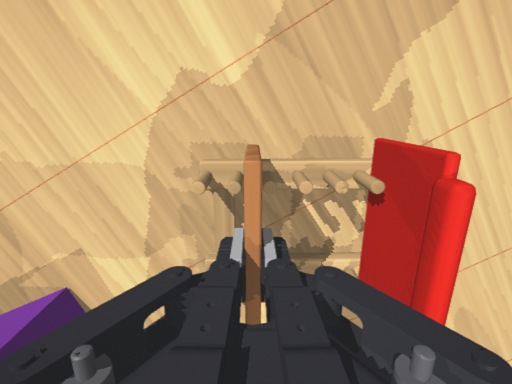

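The divider is gripped between the pads (columns 244–262, rows 145–324). Opening 7.3 mm, no side force. Lifting.

Call:
servo_tool(deltas=[{"tx":0,"ty":0,"tz":-10,"turn":0},{"tx":0,"ty":0,"tz":-25,"turn":0},{"tx":0,"ty":0,"tz":-30,"turn":0},{"tx":0,"ty":0,"tz":-30,"turn":0},{"tx":0,"ty":0,"tz":-20,"turn":0},{"tx":0,"ty":0,"tz":0,"turn":0}])

```text
time: 4.85
eef_pos: [0.4374, 0.3476, 0.1919]
orientation: [2.716, 1.575, -0.006]
contact_force: [-0.8, -0.3, -1.3]
opening: 0.0071
```

```bash
python3 - <<'E'
from h import *
st()
c=cam("wrist"); im=optics.camera("wrist")[:,:,::-1].copy()
cv2.imwrite("pics/w5.png",im)
hsv=cv2.cvtColor(im,cv2.COLOR_BGR2HSV)
m=((hsv[...,0]>=5)&(hsv[...,0]<=13)&(hsv[...,1]>120)&(hsv[...,2]>120)).astype(np.uint8); m[:,300:]=0; m[:, :210]=0
n,l,s_,ce=cv2.connectedComponentsWithStats(m)
k=1+np.argmax(s_[1:,4]); print(s_[k]);ys,xs=np.nonzero(l==k)
s,p,Rm=pose()
zt=p[2]+.004   # top of divider: .075-.071
for row in (ys.min(),150,200,ys.max()+1):
    q=xs[ys==min(row,ys.max())]; W=onplane("wrist",(q.mean(),row),zt,c); print(row,q.min(),q.max(),W.round(4),"tool",(Rm.inv().apply(W-p)*1e3).round(1))
plan([.5594,-.0028,.171],-15.45,10)
E
```

```text
pos [0.4374 0.3476 0.1919] yang -29.77 tilt 0.24 F [-0.8 -0.3 -1.3] T [-0.01  0.02  0.04] open 0.0071 t 4.85
[ 244  145   18  122 1826]
145 248 257 [0.467  0.3981 0.1948] tool [59.2  0.9 -4.4]
150 246 258 [0.4658 0.3964 0.1948] tool [57.2  0.6 -4.4]
200 244 261 [0.4551 0.3773 0.1948] tool [35.3  0.8 -4.2]
267 258 259 [0.441  0.347  0.1948] tool [ 2.   3.6 -4. ]
pos [0.4368 0.3471 0.1908] yang -29.77 tilt 0.36 F [-0.7 -0.5  0.3] open 0.0066 t 4.9
0 tx -24.3 ty 28.0 tz 2.1 turn -0.0250
1 tx -25.0 ty 27.4 tz 2.1 turn -0.0250
2 tx -25.6 ty 26.8 tz 2.1 turn -0.0250
3 tx -26.3 ty 26.1 tz 2.1 turn -0.0250
4 tx -26.9 ty 25.5 tz 2.1 turn -0.0250
5 tx -27.6 ty 24.8 tz 2.1 turn -0.0250
6 tx -28.2 ty 24.1 tz 2.1 turn -0.0250
7 tx -28.8 ty 23.4 tz 2.1 turn -0.0250
8 tx -29.3 ty 22.6 tz 2.1 turn -0.0250
9 tx -29.9 ty 21.9 tz 2.1 turn -0.0250
```

View pics/w5.png

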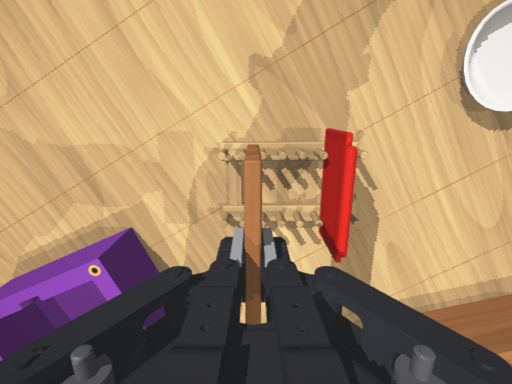

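```bash
python3 - <<'E'
from h import *
im=cv2.imread("pics/w5.png")
print(im[140:166,250:256].mean(1).round(0).tolist())
print(im[318:330,250:256].mean(1).round(0).tolist())
c=cam("wrist"); s,p,Rm=pose(); zt=p[2]+.004
print((Rm.inv().apply(c[2]-p)*1e3).round(1), Rm.inv().apply(c[1][:,2]).round(3))
for uv in [(253,145),(253,157),(253,158),(253,324)]:
    W=onplane("wrist",uv,zt,c);print(uv,(Rm.inv().apply(W-p)*1e3).round(1))
E
```

```text
[[114.0, 161.0, 197.0], [107.0, 151.0, 184.0], [111.0, 157.0, 191.0], [126.0, 180.0, 221.0], [93.0, 136.0, 179.0], [65.0, 102.0, 151.0], [64.0, 101.0, 152.0], [64.0, 103.0, 154.0], [66.0, 105.0, 157.0], [67.0, 107.0, 159.0], [66.0, 104.0, 155.0], [64.0, 101.0, 150.0], [62.0, 98.0, 145.0], [61.0, 96.0, 143.0], [62.0, 99.0, 146.0], [68.0, 108.0, 160.0], [70.0, 111.0, 166.0], [68.0, 108.0, 160.0], [66.0, 106.0, 157.0], [66.0, 106.0, 157.0], [71.0, 115.0, 173.0], [81.0, 131.0, 198.0], [79.0, 127.0, 192.0], [75.0, 122.0, 184.0], [76.0, 120.0, 180.0], [76.0, 121.0, 182.0]]
[[50.0, 77.0, 113.0], [50.0, 77.0, 114.0], [50.0, 77.0, 114.0], [50.0, 77.0, 114.0], [50.0, 77.0, 114.0], [51.0, 77.0, 113.0], [52.0, 68.0, 93.0], [54.0, 51.0, 53.0], [54.0, 49.0, 48.0], [53.0, 49.0, 48.0], [49.0, 46.0, 45.0], [46.0, 44.0, 43.0]]
[  70.9    0.8 -117.5] [-0.279 -0.002  0.96 ]
(253, 145) [58.6  0.8 -4.4]
(253, 157) [53.7  0.7 -4.3]
(253, 158) [53.3  0.7 -4.3]
(253, 324) [-30.5   0.7  -3.8]
```

Call:
servo_tool(deltas=[{"tx":-24,"ty":28,"tz":1,"turn":-0.025},{"tx":-25,"ty":27,"tz":1,"turn":-0.025},{"tx":-26,"ty":27,"tz":1,"turn":-0.025},{"tx":-26,"ty":26,"tz":1,"turn":-0.025},{"tx":-27,"ty":26,"tz":1,"turn":-0.025},{"tx":-28,"ty":25,"tz":1,"turn":-0.025},{"tx":-28,"ty":24,"tz":1,"turn":-0.025},{"tx":-20,"ty":15,"tz":0,"turn":-0.025}])

```text
time: 5.9
eef_pos: [0.5263, 0.0714, 0.1745]
orientation: [-2.532, -1.858, 0.037]
contact_force: [0.5, 0.2, -0.9]
opening: 0.0071
```

```bash
python3 - <<'E'
from h import *
plan([.5594,-.0028,.171],-15.45,2)
im=optics.camera("wrist")[:,:,::-1].copy(); cv2.imwrite("pics/w6.png",im)
E
```

```text
pos [0.5263 0.0714 0.1745] yang -17.46 tilt 1.35 F [ 0.5  0.2 -0.9] open 0.0071 t 5.9
0 tx -30.4 ty 26.9 tz 1.9 turn -0.0176
1 tx -30.9 ty 26.4 tz 1.9 turn -0.0176
```

View pics/w6.png

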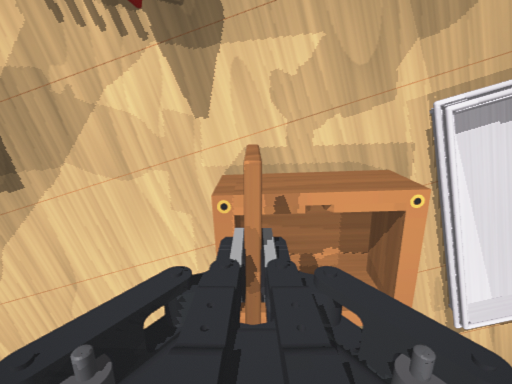

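Call:
servo_tool(deltas=[{"tx":-28,"ty":24,"tz":0,"turn":-0.015},{"tx":-28,"ty":24,"tz":0,"turn":-0.015},{"tx":0,"ty":0,"tz":0,"turn":0},{"tx":0,"ty":0,"tz":0,"turn":0}])

```text
time: 6.45
eef_pos: [0.5533, -0.0013, 0.1703]
orientation: [-2.506, -1.889, 0.051]
contact_force: [-0.6, -0.1, -0.7]
opening: 0.0071
```

```bash
cat >> h.py <<'E'
def ins(n,im,uv,r=6,lo=.35):
    """dark bore centroid inside a gold ring near uv"""
    g=cv2.cvtColor(im,cv2.COLOR_BGR2GRAY).astype(float); u0,v0=[int(round(a)) for a in uv]
    w=g[v0-r:v0+r+1,u0-r:u0+r+1]; m=(w<w.min()+lo*(np.percentile(w,70)-w.min())).astype(np.uint8)
    k,l,s,c=cv2.connectedComponentsWithStats(m); d=[np.hypot(*(c[i]-r)) for i in range(1,k)]; return c[1+int(np.argmin(d))]+[u0-r,v0-r]
E
python3 - <<'E'
from h import *
st()
c=cam("wrist"); s,p,Rm=pose(); im=optics.camera("wrist")[:,:,::-1].copy(); cv2.imwrite("pics/w7.png",im)
b=np.array([.5594,-.0028]);th=-.2697
for x,y in [(80,58),(-80,58)]:
    P=np.array([b[0]+(np.cos(th)*x-np.sin(th)*y)/1e3,b[1]+(np.sin(th)*x+np.cos(th)*y)/1e3,.075]); print("pred",proj("wrist",P,c).round(1),P.round(4))
np.save("pics/c7.npy",np.array([c[0]["fx"],*c[2],*c[0]["orientation"],*p,*s["orientation"]]))
E
```

```text
pos [ 0.5533 -0.0013  0.1703] yang -15.98 tilt 1.86 F [-0.6 -0.1 -0.7] T [ 0.07 -0.04 -0.  ] open 0.0071 t 6.45
pred [370.  127.2] [0.652  0.0318 0.075 ]
pred [157.1 129. ] [0.4977 0.0744 0.075 ]
```

View pics/w7.png

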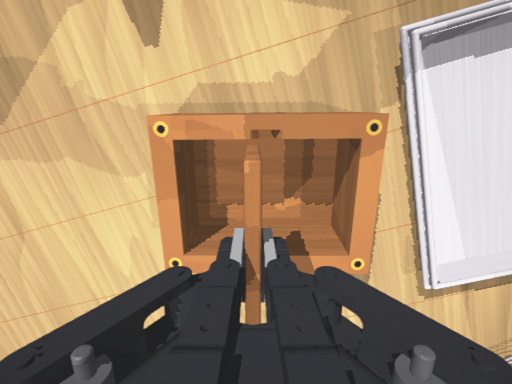

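```bash
cat >> h.py <<'E'
Q4=np.array([[80,58],[80,-58],[-80,-58],[-80,58]])/1e3
def fit(P,Q=Q4):
    a=P.mean(0);b=Q.mean(0);H=(Q-b).T@(P-a);th=np.arctan2(H[0,1]-H[1,0],H[0,0]+H[1,1])
    M=np.array([[np.cos(th),-np.sin(th)],[np.sin(th),np.cos(th)]]); o=a-M@b
    return o,th,(P-(o+Q@M.T))
E
python3 - <<'E'
from h import *
im=cv2.imread("pics/w7.png"); c=cam("wrist"); s,p,Rm=pose()
print("toolz",Rm.as_matrix()[:,2].round(4), "in boxed x,y")
uv=[ins("wrist",im,q) for q in [(374,127),(357,264),(175,264),(161,129)]]
P=np.array([onplane("wrist",q,.075,c)[:2] for q in uv]); print(np.round(uv,1).tolist(),P.round(4).tolist())
o,th,e=fit(P); print("box wrist",o.round(4),np.degrees(th).round(2),(e*1e3).round(1).tolist())
print("box in tool", (Rm.inv().apply(np.array([*o,.075])-p)*1e3).round(1))
print(im[140:172,251:255].mean(1).round(0)[:,2])
E
```

```text
toolz [-0.0274 -0.0176 -0.9995] in boxed x,y
[[373.9, 126.9], [357.4, 263.8], [175.4, 266.7], [160.4, 128.7]] [[0.6547, 0.0309], [0.6237, -0.0812], [0.4682, -0.0421], [0.5002, 0.0736]]
box wrist [ 0.5617 -0.0047] -15.0 [[0.7, 0.3], [-0.2, 0.2], [-1.2, -2.1], [0.7, 1.6]]
box in tool [ 1.6 11.1 95.1]
[155. 155. 155. 155. 159. 168. 171. 172. 176. 176. 172. 168. 161. 158.
 165. 182. 184. 177. 175. 172. 193. 214. 204. 196. 191. 192. 194. 194.
 194. 194. 193. 194.]
```

```bash
python3 - <<'E'
from h import *
for i in range(4):
    s,p,Rm=pose(); print((p*1e3).round(2),(Rm.as_matrix()[:,2]*1e3).round(2),round(yang(Rm),3),np.abs(s["qvel"]).max().round(4)); optics.camera("top")
E
```

```text
[553.26  -1.5  170.36] [ -27.44  -17.58 -999.47] -15.964 0.0099
[553.46  -1.21 170.63] [ -26.84  -17.38 -999.49] -15.926 0.0067
[553.64  -0.94 170.87] [ -26.35  -17.1  -999.51] -15.895 0.0059
[553.85  -0.94 171.08] [ -25.85  -17.06 -999.52] -15.891 0.0043
```

Call:
servo_tool(deltas=[{"tx":0,"ty":3,"tz":0,"turn":0}])

```text
time: 6.82
eef_pos: [0.5568, -0.001, 0.1712]
orientation: [-2.504, -1.894, 0.048]
contact_force: [0.1, -0.3, -0.6]
opening: 0.007
```

```bash
python3 - <<'E'
from h import *
for i in range(3):
    s,p,Rm=pose(); print((p*1e3).round(2),(Rm.as_matrix()[:,2]*1e3).round(2),round(yang(Rm),3),np.abs(s["qvel"]).max().round(4)); optics.camera("top")
E
```

```text
[556.78  -0.99 171.22] [ -25.54  -16.62 -999.54] -15.812 0.0588
[557.35  -1.02 171.32] [ -24.76  -16.73 -999.55] -15.814 0.0045
[557.28  -1.19 171.34] [ -24.87  -16.83 -999.55] -15.833 0.004
```

Call:
servo_tool(deltas=[{"tx":40,"ty":-28,"tz":0,"turn":0},{"tx":40,"ty":-28,"tz":0,"turn":0},{"tx":0,"ty":0,"tz":0,"turn":0}])

```text
time: 7.35
eef_pos: [0.5254, 0.0923, 0.171]
orientation: [-2.509, -1.89, 0.045]
contact_force: [-0.2, 0.3, -0.7]
opening: 0.0072
```

```bash
cat >> h.py <<'E'
def settle(n=3):
    for i in range(n):
        optics.camera("top")
    s,p,Rm=pose(); print("t",round(s["time"],2),(p*1e3).round(1),"z*1e3",(Rm.as_matrix()[:2,2]*1e3).round(1),"yang",round(yang(Rm),2),"F",np.round(s["contact_force"],1),"open",round(s["opening"]*1e3,1),"qv",np.abs(s["qvel"]).max().round(4))
E
python3 - <<'E'
from h import *
settle(0);settle(1);settle(2)
E
```

```text
t 7.35 [525.4  92.3 171. ] z*1e3 [-23.1 -17.1] yang -16.03 F [-0.2  0.3 -0.7] open 7.2 qv 0.0693
t 7.4 [526.2  89.5 171.2] z*1e3 [-22.1 -18.8] yang -16.23 F [ 0.4  0.4 -0.4] open 6.8 qv 0.0516
t 7.5 [527.1  86.1 171.5] z*1e3 [-21.4 -20.1] yang -16.54 F [ 0.4 -0.3 -0.5] open 7.0 qv 0.0198
```

Call:
servo_tool(deltas=[{"tx":-40,"ty":28,"tz":0,"turn":0}])

```text
time: 7.62
eef_pos: [0.5425, 0.043, 0.1718]
orientation: [2.51, 1.887, -0.044]
contact_force: [1.2, -0.0, -0.3]
opening: 0.007
```

```bash
python3 - <<'E'
from h import *
settle(0);settle(1);settle(2)
E
```

```text
t 7.62 [542.5  43.  171.8] z*1e3 [-21.8 -18. ] yang -16.13 F [ 1.2 -0.  -0.3] open 7.0 qv 0.8286
t 7.67 [545.  30. 173.] z*1e3 [-17.4 -26.3] yang -16.95 F [ 1.6 -7.2  0.5] open 7.3 qv 0.1419
t 7.78 [543.6  33.5 172.7] z*1e3 [-19.9 -22.8] yang -17.1 F [-0.2 -0.8 -1.2] open 6.9 qv 0.0576
```

Call:
servo_tool(deltas=[{"tx":-14,"ty":-48,"tz":0,"turn":0}])

```text
time: 7.9
eef_pos: [0.4967, 0.033, 0.1743]
orientation: [2.522, 1.856, -0.043]
contact_force: [-0.6, -0.4, 0.2]
opening: 0.0071
```

```bash
python3 - <<'E'
from h import *
settle(0);settle(1)
E
```

```text
t 7.9 [496.7  33.  174.3] z*1e3 [-15.8 -24.7] yang -17.31 F [-0.6 -0.4  0.2] open 7.1 qv 0.9851
t 7.95 [484.2  31.2 170.6] z*1e3 [-34.1 -23.7] yang -17.42 F [-9.6 -1.5 -4. ] open 6.8 qv 0.0834
```

Call:
servo_tool(deltas=[{"tx":15,"ty":53,"tz":0,"turn":0}])

```text
time: 8.07
eef_pos: [0.5313, 0.0286, 0.1658]
orientation: [-2.524, -1.851, 0.078]
contact_force: [1.3, -0.2, 1.0]
opening: 0.007
```

```bash
python3 - <<'E'
from h import *
settle(0);settle(1)
E
```

```text
t 8.07 [531.3  28.6 165.8] z*1e3 [-46.4 -21. ] yang -17.54 F [ 1.3 -0.2  1. ] open 7.0 qv 1.079
t 8.12 [542.8  28.4 167. ] z*1e3 [-31.1 -25.6] yang -17.48 F [7.4 0.4 0.6] open 7.2 qv 0.0931
```

Call:
servo_tool(deltas=[{"tx":0,"ty":0,"tz":0,"turn":0}])

```text
time: 8.25
eef_pos: [0.5438, 0.0276, 0.1667]
orientation: [2.531, 1.854, -0.064]
contact_force: [-0.1, -0.8, -0.7]
opening: 0.007
```

```bash
python3 - <<'E'
from h import *
settle(0);settle(2)
E
```

```text
t 8.25 [543.8  27.6 166.7] z*1e3 [-31.  -26.6] yang -17.56 F [-0.1 -0.8 -0.7] open 7.0 qv 0.0382
t 8.35 [542.7  27.8 166.8] z*1e3 [-31.9 -26.1] yang -17.54 F [-0.4  0.5 -0.5] open 6.9 qv 0.0193
```

Call:
servo_tool(deltas=[{"tx":44,"ty":42,"tz":0,"turn":0}])

```text
time: 8.48
eef_pos: [0.59, 0.0522, 0.1626]
orientation: [-2.538, -1.845, 0.078]
contact_force: [1.8, -0.5, 0.2]
opening: 0.0069
```

```bash
python3 - <<'E'
from h import *
settle(0);settle(1)
E
```

```text
t 8.47 [590.   52.2 162.6] z*1e3 [-41.6 -26.9] yang -18.01 F [ 1.8 -0.5  0.2] open 6.9 qv 1.2386
t 8.53 [601.1  61.8 162.8] z*1e3 [-26.4 -24.5] yang -17.37 F [ 7.6  5.2 -0.7] open 7.1 qv 0.077
```

Call:
servo_tool(deltas=[{"tx":0,"ty":0,"tz":0,"turn":0}])

```text
time: 8.65
eef_pos: [0.6017, 0.0633, 0.1626]
orientation: [2.525, 1.861, -0.056]
contact_force: [0.7, -0.1, -0.8]
opening: 0.0071
```

```bash
python3 - <<'E'
from h import *
settle(0);settle(1)
E
```

```text
t 8.65 [601.7  63.3 162.6] z*1e3 [-26.4 -24.5] yang -17.24 F [ 0.7 -0.1 -0.8] open 7.1 qv 0.0365
t 8.7 [601.4  63.2 162.6] z*1e3 [-26.3 -24.2] yang -17.26 F [ 0.4  0.4 -0.3] open 7.0 qv 0.0316
```

Call:
servo_tool(deltas=[{"tx":7,"ty":-44,"tz":-1,"turn":0},{"tx":7,"ty":-44,"tz":-1,"turn":0},{"tx":7,"ty":-44,"tz":-1,"turn":0},{"tx":0,"ty":0,"tz":0,"turn":0}])

```text
time: 9.2
eef_pos: [0.4749, 0.1198, 0.1682]
orientation: [2.531, 1.856, -0.057]
contact_force: [-0.5, -0.5, -1.0]
opening: 0.0073
```

```bash
python3 - <<'E'
from h import *
settle(0);settle(1);settle(2)
E
```

```text
t 9.2 [474.9 119.8 168.2] z*1e3 [-27.8 -23.5] yang -17.53 F [-0.5 -0.5 -1. ] open 7.3 qv 0.0424
t 9.25 [477.1 118.7 168.9] z*1e3 [-24.9 -23.9] yang -17.65 F [ 0.3 -0.5  0.7] open 7.2 qv 0.0586
t 9.35 [479.9 117.8 169.4] z*1e3 [-22.  -24.6] yang -17.81 F [ 0.3 -0.1  0.1] open 7.0 qv 0.0265
```

```bash
python3 - <<'E'
from h import *
for t,o in [(0,(-0.7171,-3.0582,.0042)),(1.15,(2.437,1.982,-.011)),(1.95,(2.742,1.521,-.019)),(2.5,(2.706,1.586,-.023)),(3.18,(2.708,1.585,-.012)),(3.42,(2.714,1.576,-.009)),(4.05,(2.715,1.576,-.006)),(4.85,(2.716,1.575,-.006)),(5.9,(-2.532,-1.858,.037)),(6.45,(-2.506,-1.889,.051))]:
    M=R.from_rotvec(o).as_matrix(); print(t,(M[:2,2]*1e3).round(1))
settle(0)
E
```

```text
0 [-1.  -2.5]
1.15 [-5.2 -4.7]
1.95 [ -7.7 -11.1]
2.5 [-10.1 -11.7]
3.18 [-4.7 -7.2]
3.42 [-3.4 -5.6]
4.05 [-2.1 -3.9]
4.85 [-2.3 -3.6]
5.9 [-19.5 -13.3]
6.45 [-27.7 -17.2]
t 9.35 [479.9 117.8 169.4] z*1e3 [-22.  -24.6] yang -17.81 F [ 0.3 -0.1  0.1] open 7.0 qv 0.0265
```

Call:
servo_tool(deltas=[{"tx":0,"ty":0,"tz":-10,"turn":0},{"tx":0,"ty":0,"tz":-25,"turn":0},{"tx":0,"ty":0,"tz":-20,"turn":0},{"tx":0,"ty":0,"tz":-10,"turn":0}])

```text
time: 9.85
eef_pos: [0.4851, 0.1152, 0.2383]
orientation: [2.538, 1.833, -0.049]
contact_force: [0.8, -0.0, -0.7]
opening: 0.0071
```

```bash
python3 - <<'E'
from h import *
settle(0);settle(1);settle(1)
E
```

```text
t 9.85 [485.1 115.2 238.3] z*1e3 [-19.2 -26.8] yang -18.32 F [ 0.8 -0.  -0.7] open 7.1 qv 0.1815
t 9.9 [485.9 115.4 239.3] z*1e3 [-17.3 -25.9] yang -18.33 F [ 1.4 -0.3  0.1] open 7.4 qv 0.0431
t 9.95 [485.2 115.5 238.1] z*1e3 [-18.4 -26.3] yang -18.29 F [-0.7 -0.3 -1.9] open 6.8 qv 0.0386
```

Call:
servo_tool(deltas=[{"tx":0,"ty":0,"tz":20,"turn":0},{"tx":0,"ty":0,"tz":20,"turn":0},{"tx":0,"ty":0,"tz":18,"turn":0},{"tx":0,"ty":0,"tz":0,"turn":0}])

```text
time: 10.45
eef_pos: [0.4836, 0.1128, 0.1768]
orientation: [2.539, 1.832, -0.052]
contact_force: [-0.5, -0.8, -0.2]
opening: 0.007
```

```bash
python3 - <<'E'
from h import *
settle(0);settle(1);settle(1)
E
```

```text
t 10.45 [483.6 112.8 176.8] z*1e3 [-21.  -28.1] yang -18.39 F [-0.5 -0.8 -0.2] open 7.0 qv 0.0239
t 10.5 [484.4 113.  177.7] z*1e3 [-19.2 -27.3] yang -18.39 F [-0.5  0.9  0. ] open 6.8 qv 0.0256
t 10.55 [485.2 113.3 178.6] z*1e3 [-17.4 -26.4] yang -18.38 F [ 0.3  0.2 -0.7] open 6.7 qv 0.018
```

```bash
python3 - <<'E'
from h import *
plan([.561,-.003,.165],-15.3,6)
E
```

```text
pos [0.4852 0.1133 0.1786] yang -18.38 tilt 1.81 F [ 0.3  0.2 -0.7] open 0.0067 t 10.55
0 tx -14.3 ty 18.1 tz 2.6 turn -0.0090
1 tx -14.5 ty 18.0 tz 2.6 turn -0.0090
2 tx -14.7 ty 17.9 tz 2.6 turn -0.0090
3 tx -14.8 ty 17.7 tz 2.6 turn -0.0090
4 tx -15.0 ty 17.6 tz 2.6 turn -0.0090
5 tx -15.1 ty 17.5 tz 2.6 turn -0.0090
```

Call:
servo_tool(deltas=[{"tx":-10,"ty":12,"tz":2,"turn":-0.012},{"tx":-20,"ty":24,"tz":3,"turn":-0.012},{"tx":-22,"ty":27,"tz":3,"turn":-0.012},{"tx":-18,"ty":22,"tz":3,"turn":-0.012},{"tx":-11,"ty":14,"tz":2,"turn":-0.01},{"tx":-5,"ty":6,"tz":1,"turn":0}])

```text
time: 11.3
eef_pos: [0.5675, 0.0001, 0.1718]
orientation: [2.476, 1.912, -0.03]
contact_force: [-0.3, 0.5, -0.9]
opening: 0.0069
```

```bash
python3 - <<'E'
from h import *
settle(0);settle(1);settle(1)
c=cam("wrist"); im=optics.camera("wrist")[:,:,::-1].copy(); cv2.imwrite("pics/w8.png",im)
settle(0)
for q in Q4:
    b=np.array([.5617,-.0045]);th=np.radians(-15.3);M=np.array([[np.cos(th),-np.sin(th)],[np.sin(th),np.cos(th)]])
    print(proj("wrist",[*(b+M@q),.075],c).round(1))
E
```

```text
t 11.3 [5.675e+02 1.000e-01 1.718e+02] z*1e3 [ -6.9 -22.5] yang -14.65 F [-0.3  0.5 -0.9] open 6.9 qv 0.133
t 11.35 [567.9  -0.7 171.8] z*1e3 [ -6.1 -23.3] yang -14.69 F [ 0.5 -1.  -1.1] open 7.0 qv 0.0281
t 11.4 [5.672e+02 3.000e-01 1.716e+02] z*1e3 [ -7.2 -22.6] yang -14.66 F [-0.4  0.7 -0.6] open 7.0 qv 0.0206
t 11.45 [566.5   1.4 171.2] z*1e3 [ -8.3 -21.9] yang -14.58 F [-0.6  0.1 -1.6] open 7.2 qv 0.0154
[352.6 137.6]
[336.9 269.6]
[157.5 267.6]
[143.1 135.2]
```

View pics/w8.png

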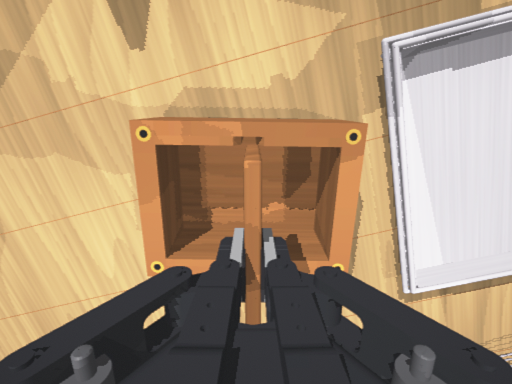

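```bash
python3 - <<'E'
from h import *
im=cv2.imread("pics/w8.png"); c=cam("wrist"); s,p,Rm=pose()
uv=[ins("wrist",im,q,5) for q in [(353,136),(157,267),(143,133)]]
P=np.array([onplane("wrist",q,.075,c)[:2] for q in uv]); Q=Q4[[0,2,3]]
o,th,e=fit(P,Q); print(np.round(uv,1).tolist(),"box wrist",o.round(4),np.degrees(th).round(2),(e*1e3).round(1).tolist())
M=Rm.as_matrix()
# divider bottom centre in tool: x -1.7, y +0.0..0.8, z 59
for y in (0,.8):
    B=p+M@np.array([-1.7,y,59])/1e3; d=np.array([*o,B[2]])-B; print("divider bottom",B.round(4),"shift in tool",(Rm.inv().apply(d)*1e3).round(1))
# groove mouth +y at box (0,57): pixel predicted vs seen
R2=np.array([[np.cos(th),-np.sin(th)],[np.sin(th),np.cos(th)]])
for q in [(-.006,.057),(.006,.057),(-.012,.050),(.012,.050)]: print(proj("wrist",[*(o+R2@np.array(q)),.075],c).round(1))
crop(im,200,110,110,110,6,"c8")
E
```

```text
[[353.1, 136.3], [156.8, 266.6], [142.9, 133.3]] box wrist [ 0.5612 -0.0022] -15.39 [[0.1, 0.0], [-0.1, -0.1], [0.0, 0.1]]
divider bottom [ 0.5656 -0.0015  0.1123] shift in tool [-1.8 -4.1  0.1]
divider bottom [ 0.5664 -0.0017  0.1123] shift in tool [-1.8 -4.9  0.1]
[240.1 136.1]
[255.8 136.3]
[232.3 145.2]
[263.4 145.7]
```

View pics/c8.png

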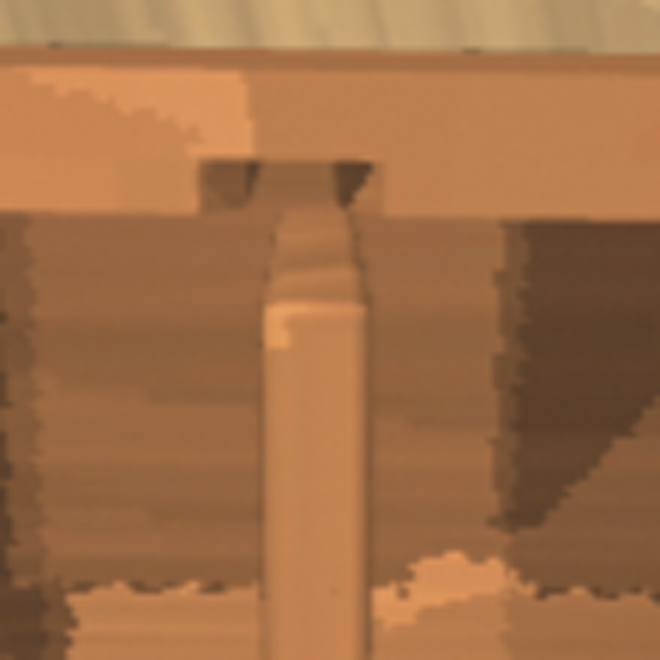

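Call:
servo_tool(deltas=[{"tx":-1,"ty":-2,"tz":6,"turn":0.007},{"tx":0,"ty":-2,"tz":10,"turn":0.007},{"tx":0,"ty":0,"tz":7,"turn":0},{"tx":0,"ty":0,"tz":3,"turn":0}])

```text
time: 11.95
eef_pos: [0.5602, 0.0045, 0.1431]
orientation: [2.487, 1.903, -0.032]
contact_force: [0.5, -0.1, -0.7]
opening: 0.0067
```

```bash
cat >> h.py <<'E'
BOX=np.array([.5612,-.0022]); BTH=np.radians(-15.39)
BM=np.array([[np.cos(BTH),-np.sin(BTH)],[np.sin(BTH),np.cos(BTH)]])
def divcheck(x0=-2.0,y0=.4):
    s,p,Rm=pose(); M=Rm.as_matrix(); B=p+M@np.array([x0,y0,59])/1e3
    d=np.array([*BOX,B[2]])-B
    print("bottom z",B[2].round(4),"box-frame offset mm",(BM.T@(B[:2]-BOX)*1e3).round(2),"tool shift",(Rm.inv().apply(d)*1e3).round(1),"yaw err",round(yang(Rm)+15.39,2),"lean box",(BM.T@M[:2,2]*1e3).round(1))
E
python3 - <<'E'
from h import *
settle(0);settle(1)
c=cam("wrist"); im=optics.camera("wrist")[:,:,::-1].copy(); cv2.imwrite("pics/w9.png",im)
settle(0); divcheck()
crop(im,130,90,240,200,3,"c9")
for q in [(-.006,.057),(.006,.057),(-.012,.050),(.012,.050)]: print(proj("wrist",[*(BOX+BM@np.array(q)),.075],c).round(1))
E
```

```text
t 11.95 [560.2   4.5 143.1] z*1e3 [-10.3 -19.8] yang -15.16 F [ 0.5 -0.1 -0.7] open 6.7 qv 0.0493
t 12.0 [559.9   4.5 142.8] z*1e3 [-11.  -19.9] yang -15.16 F [ 0.1  0.3 -0.5] open 6.9 qv 0.0147
t 12.05 [560.2   4.4 143.2] z*1e3 [-10.5 -19.9] yang -15.18 F [0.2 0.4 0.2] open 6.9 qv 0.0124
bottom z 0.0843 box-frame offset mm [-2.54  2.79] tool shift [-2.8  2.5  0. ] yaw err 0.21 lean box [ -4.8 -22. ]
[248.3 142.7]
[266.4 142.7]
[239.4 153.1]
[275.1 153.3]
```

View pics/c9.png

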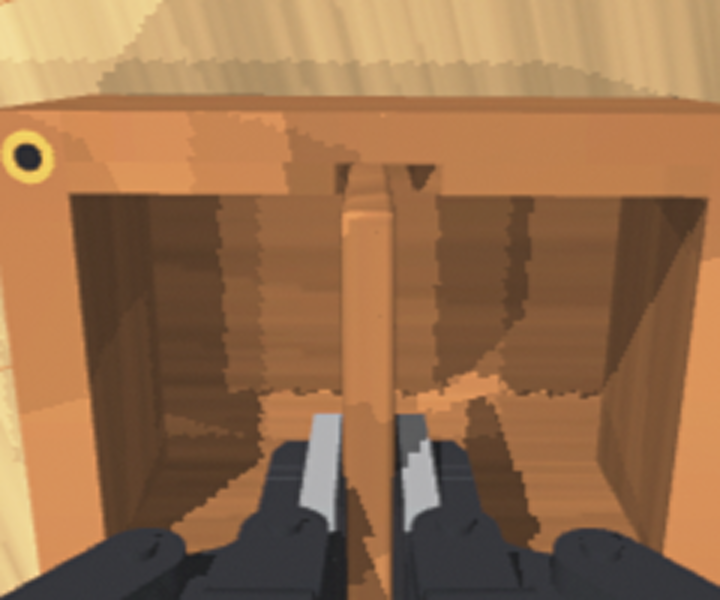

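Call:
servo_tool(deltas=[{"tx":-2,"ty":2,"tz":2,"turn":0.003},{"tx":-1,"ty":1,"tz":2,"turn":0}])

```text
time: 12.3
eef_pos: [0.5631, 0.0004, 0.1396]
orientation: [2.49, 1.898, -0.03]
contact_force: [-0.4, -0.5, -0.1]
opening: 0.0073
```

```bash
python3 - <<'E'
from h import *
settle(2); divcheck()
c=cam("wrist"); im=optics.camera("wrist")[:,:,::-1].copy(); cv2.imwrite("pics/w10.png",im)
uv=[ins("wrist",im,q,5) for q in [proj("wrist",[*(BOX+BM@np.array(q)),.075],c) for q in [(.08,.058),(-.08,.058)]]]
print(np.round(uv,1),[BM.T@(onplane("wrist",q,.075,c)[:2]-BOX)*1e3 for q in uv])
divcheck()
crop(im,200,110,110,110,6,"c10")
E
```

```text
t 12.4 [5.629e+02 3.000e-01 1.395e+02] z*1e3 [ -9.5 -20. ] yang -15.37 F [-0.3  0.9 -0.4] open 7.0 qv 0.0059
bottom z 0.0805 box-frame offset mm [ 1.19 -0.46] tool shift [ 0.5 -1.2 -0. ] yaw err 0.02 lean box [ -3.8 -21.8]
[[376.  138.2]
 [129.6 137.8]] [array([81.12239408, 56.96442492]), array([-78.9634191 ,  57.22472679])]
bottom z 0.0806 box-frame offset mm [ 1.09 -0.33] tool shift [ 0.3 -1.1 -0. ] yaw err 0.03 lean box [ -3.9 -21.7]
```

View pics/c10.png

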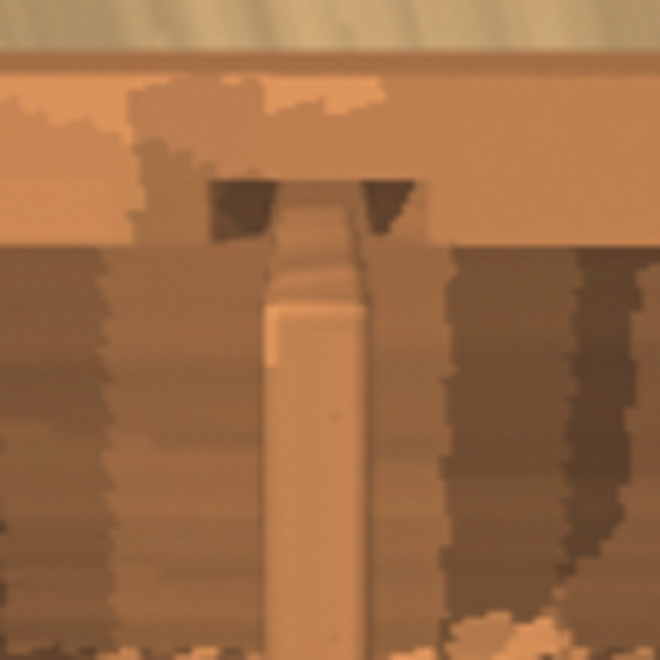

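Call:
servo_tool(deltas=[{"tx":0,"ty":0,"tz":5,"turn":0},{"tx":0.2,"ty":0,"tz":7,"turn":0},{"tx":0.2,"ty":0,"tz":5,"turn":0},{"tx":0,"ty":0,"tz":3,"turn":0}])

```text
time: 12.95
eef_pos: [0.5629, 0.0007, 0.1183]
orientation: [2.49, 1.899, -0.03]
contact_force: [-0.8, -0.1, 0.0]
opening: 0.0069
```

```bash
python3 - <<'E'
from h import *
settle(1); divcheck()
c=cam("wrist"); im=optics.camera("wrist")[:,:,::-1].copy(); cv2.imwrite("pics/w11.png",im)
divcheck()
crop(im,130,90,240,200,3,"c11")
E
```

```text
t 13.0 [562.6   0.6 117.9] z*1e3 [ -9.9 -19.8] yang -15.35 F [-0.6 -0.1 -0.4] open 7.1 qv 0.0137
bottom z 0.059 box-frame offset mm [ 0.73 -0.22] tool shift [ 0.2 -0.7 -0. ] yaw err 0.04 lean box [ -4.3 -21.7]
bottom z 0.0593 box-frame offset mm [ 0.79 -0.19] tool shift [ 0.2 -0.8 -0. ] yaw err 0.04 lean box [ -4.3 -21.6]
```

View pics/c11.png

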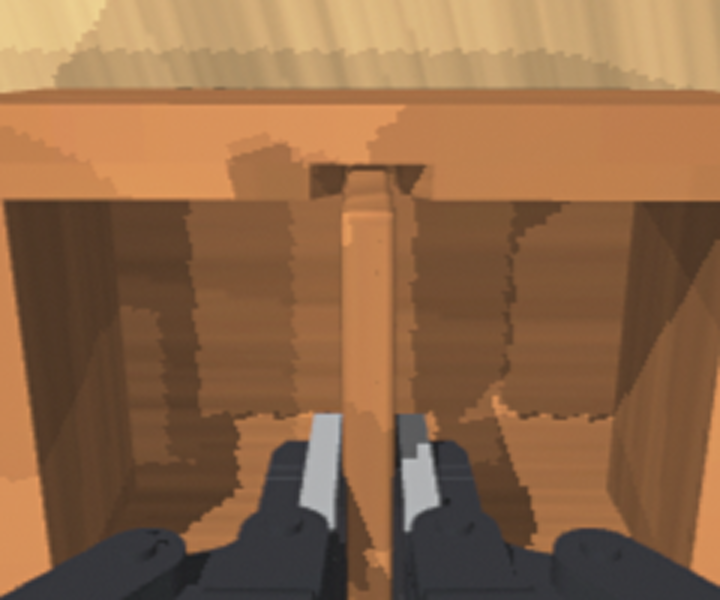

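Call:
servo_tool(deltas=[{"tx":0.1,"ty":0,"tz":6,"turn":0},{"tx":0.2,"ty":0,"tz":8,"turn":0},{"tx":0.2,"ty":0,"tz":8,"turn":0},{"tx":0.2,"ty":0,"tz":6,"turn":0},{"tx":0.1,"ty":0,"tz":4,"turn":0},{"tx":0,"ty":0,"tz":2,"turn":0}])

```text
time: 13.8
eef_pos: [0.5627, 0.0007, 0.0819]
orientation: [2.49, 1.899, -0.031]
contact_force: [-0.1, 0.4, -0.8]
opening: 0.007
```

```bash
python3 - <<'E'
from h import *
settle(1); divcheck()
c=cam("wrist"); im=optics.camera("wrist")[:,:,::-1].copy(); cv2.imwrite("pics/w12.png",im)
crop(im,130,90,240,200,3,"c12")
E
```

```text
t 13.85 [562.6   0.8  81.7] z*1e3 [ -9.9 -19.8] yang -15.34 F [ 0.4 -0.4 -0.7] open 6.9 qv 0.0085
bottom z 0.0228 box-frame offset mm [ 0.69 -0.06] tool shift [ 0.1 -0.7  0. ] yaw err 0.05 lean box [ -4.3 -21.7]
```

View pics/c12.png

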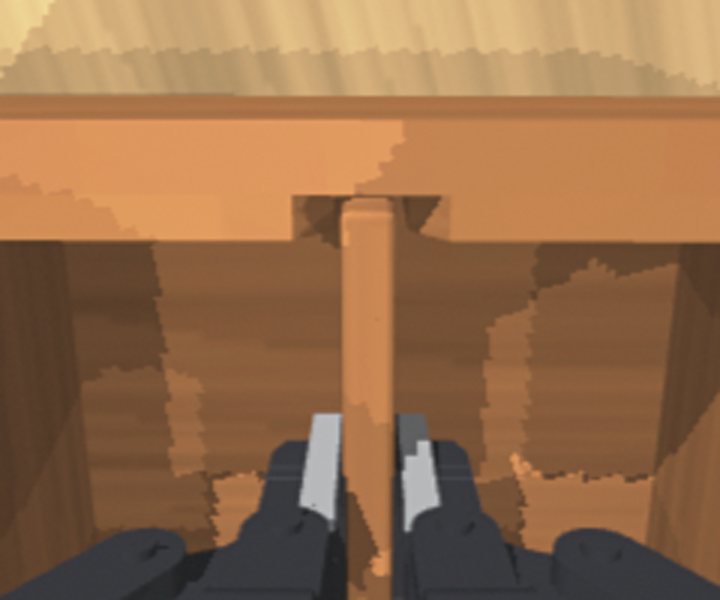

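Call:
servo_tool(deltas=[{"tx":0.1,"ty":0,"tz":4,"turn":0},{"tx":0.1,"ty":0,"tz":4,"turn":0},{"tx":0,"ty":0,"tz":2,"turn":0},{"tx":0,"ty":0,"tz":2,"turn":0},{"tx":0,"ty":0,"tz":2,"turn":0}])

```text
time: 14.52
eef_pos: [0.5635, 0.0002, 0.0694]
orientation: [2.491, 1.899, -0.029]
contact_force: [-5.6, -2.1, 17.3]
opening: 0.0073
```

```bash
python3 - <<'E'
from h import *
settle(1); divcheck(); settle(1)
E
```

```text
t 14.57 [5.635e+02 3.000e-01 6.960e+01] z*1e3 [ -8.9 -18.3] yang -15.37 F [-4.5 -0.6 10.8] open 7.5 qv 0.0066
bottom z 0.0106 box-frame offset mm [ 1.78 -0.13] tool shift [ 0.1 -1.8  0. ] yaw err 0.02 lean box [ -3.8 -20. ]
t 14.62 [5.635e+02 3.000e-01 6.960e+01] z*1e3 [ -8.7 -18.4] yang -15.37 F [-4.4 -0.5 10.7] open 6.9 qv 0.0057
```

Call:
servo_tool(deltas=[{"tx":0,"ty":0,"tz":0,"turn":0},{"tx":0,"ty":0,"tz":0,"turn":0},{"tx":0,"ty":0,"tz":0,"turn":0}], fingers=0.4)

```text
time: 15.0
eef_pos: [0.5642, 0.0003, 0.07]
orientation: [2.49, 1.898, -0.026]
contact_force: [-0.1, -0.8, 0.1]
opening: 0.0338
```

Call:
servo_tool(deltas=[{"tx":0,"ty":0,"tz":-6,"turn":0},{"tx":0,"ty":0,"tz":-15,"turn":0},{"tx":0,"ty":0,"tz":-20,"turn":0},{"tx":0,"ty":0,"tz":-20,"turn":0},{"tx":0,"ty":0,"tz":-15,"turn":0},{"tx":0,"ty":0,"tz":-8,"turn":0}])

```text
time: 15.75
eef_pos: [0.5649, 0.0018, 0.1593]
orientation: [2.49, 1.897, -0.025]
contact_force: [0.5, 0.8, 0.2]
opening: 0.0344
```

```bash
python3 - <<'E'
from h import *
settle(1)
c=cam("wrist"); im=optics.camera("wrist")[:,:,::-1].copy(); cv2.imwrite("pics/w13.png",im)
t=optics.camera("scene")[:,:,::-1].copy(); crop(t,235,165,80,90,6,"s13"); t=optics.camera("top")[:,:,::-1].copy(); cv2.imwrite("pics/t13.png",t)
settle(0)
E
```

```text
t 15.8 [565.6   1.8 160.1] z*1e3 [ -5.1 -17.9] yang -15.4 F [ 0.5 -0.4  2.3] open 34.4 qv 0.0356
t 15.95 [564.    1.9 157.5] z*1e3 [ -9.1 -18.6] yang -15.39 F [ 0.  -0.1  0.5] open 34.0 qv 0.0144
```

View pics/w13.png

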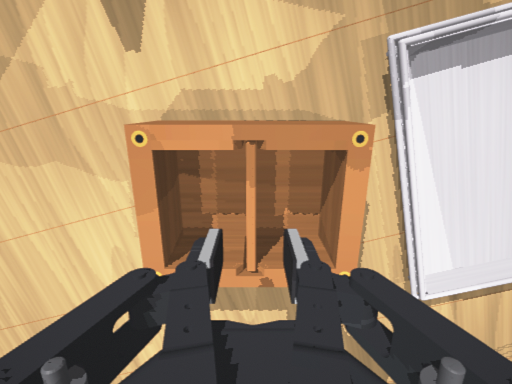

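View pics/s13.png

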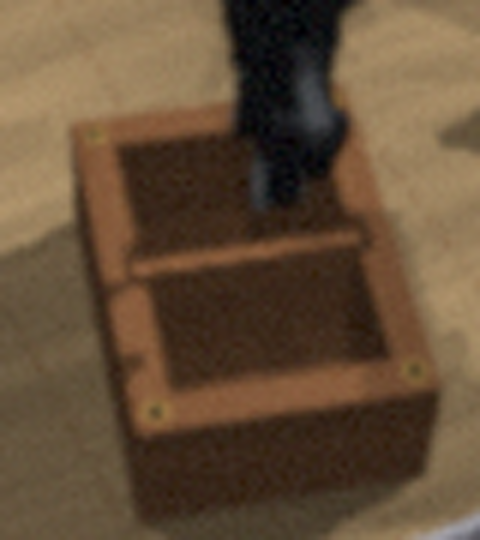

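```bash
python3 - <<'E'
from h import *
im=cv2.imread("pics/w13.png")
crop(im,200,125,110,75,6,"c13a"); crop(im,200,235,110,55,6,"c13b")
a=cv2.imread("pics/c13a.png");b=cv2.imread("pics/c13b.png");cv2.imwrite("pics/c13.png",np.vstack([a[:300],b[:290]]))
c=cam("wrist")
for q in [(0,.055),(0,-.055),(.004,0),(-.004,0)]:
    for z in (.073,.076): print(q,z,proj("wrist",[*(BOX+BM@np.array(q)),z],c).round(1))
for q in [(0,.057),(0,-.057)]: print("groove back rim",proj("wrist",[*(BOX+BM@np.array(q)),.075],c).round(1))
E
```

```text
(0, 0.055) 0.073 [250.3 140.7]
(0, 0.055) 0.076 [250.2 141.2]
(0, -0.055) 0.073 [250.7 272.6]
(0, -0.055) 0.076 [250.7 274.6]
(0.004, 0) 0.073 [255.6 211.7]
(0.004, 0) 0.076 [255.6 213.1]
(-0.004, 0) 0.073 [245.4 211.7]
(-0.004, 0) 0.076 [245.3 213.1]
groove back rim [250.2 138.2]
groove back rim [250.7 276. ]
```

View pics/c13.png

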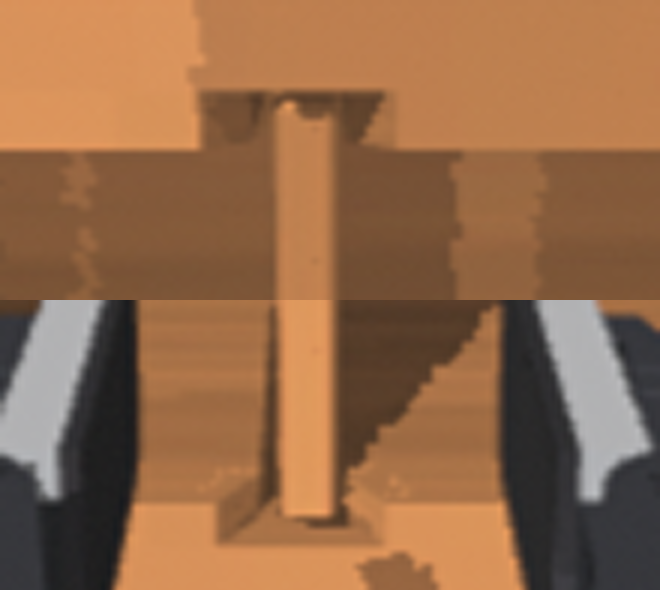

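The divider is seated in both grooves. Its top-edge ends are at rows 141.7 and 271.2, consistent with being fully down. Next, the frame.

```bash
python3 - <<'E'
from h import *
plan([.479,-.325,.185],11.1,8)
E
```

```text
pos [0.564  0.0019 0.1575] yang -15.39 tilt 1.19 F [ 0.  -0.1  0.5] open 0.034 t 15.95
0 tx -42.3 ty 0.6 tz -2.6 turn -0.0578
1 tx -42.2 ty -1.9 tz -2.6 turn -0.0578
2 tx -42.1 ty -4.3 tz -2.6 turn -0.0578
3 tx -41.7 ty -6.7 tz -2.6 turn -0.0578
4 tx -41.3 ty -9.1 tz -2.6 turn -0.0578
5 tx -40.7 ty -11.5 tz -2.6 turn -0.0578
6 tx -40.0 ty -13.8 tz -2.6 turn -0.0578
7 tx -39.1 ty -16.1 tz -2.6 turn -0.0578
```

Call:
servo_tool(deltas=[{"tx":-20,"ty":0,"tz":-4,"turn":-0.05},{"tx":-40,"ty":-1,"tz":-4,"turn":-0.06},{"tx":-45,"ty":-4,"tz":-4,"turn":-0.06},{"tx":-50,"ty":-8,"tz":-4,"turn":-0.06},{"tx":-50,"ty":-11,"tz":-4,"turn":-0.06},{"tx":-45,"ty":-13,"tz":-2,"turn":-0.06},{"tx":-35,"ty":-13,"tz":-2,"turn":-0.06},{"tx":-20,"ty":-8,"tz":0,"turn":-0.04}], fingers=0.7)

```text
time: 16.95
eef_pos: [0.4822, -0.3047, 0.1805]
orientation: [-1.976, -2.431, 0.045]
contact_force: [-0.5, 0.4, 0.6]
opening: 0.0599
```

```bash
python3 - <<'E'
from h import *
settle(0); settle(2); plan([.479,-.325,.185],11.1,3)
c=cam("wrist"); im=optics.camera("wrist")[:,:,::-1].copy(); cv2.imwrite("pics/w14.png",im)
settle(0)
o=np.array([.4790,-.3325]);th=np.radians(11.13);M=np.array([[np.cos(th),-np.sin(th)],[np.sin(th),np.cos(th)]])
for q in Q4: print(proj("wrist",[*(o+M@q),.004],c).round(1))
E
```

```text
t 16.95 [ 482.2 -304.7  180.5] z*1e3 [-24.5 -17.4] yang 11.78 F [-0.5  0.4  0.6] open 59.9 qv 0.6628
t 17.05 [ 481.5 -305.8  180.6] z*1e3 [-25.  -18.5] yang 11.52 F [-1.5  0.7  0.2] open 59.7 qv 0.0495
pos [ 0.4815 -0.3058  0.1806] yang 11.52 tilt 1.78 F [-1.5  0.7  0.2] open 0.0597 t 17.05
0 tx -6.1 ty -2.1 tz -1.3 turn 0.0024
1 tx -6.1 ty -2.1 tz -1.3 turn 0.0024
2 tx -6.1 ty -2.1 tz -1.3 turn 0.0024
t 17.1 [ 482.7 -303.2  180.4] z*1e3 [-24.6 -16.6] yang 11.65 F [ 1.1  0.4 -0.4] open 59.9 qv 0.0403
[325.7 149.8]
[317.5 248.1]
[183.3 245.5]
[176.  148.3]
```

View pics/w14.png

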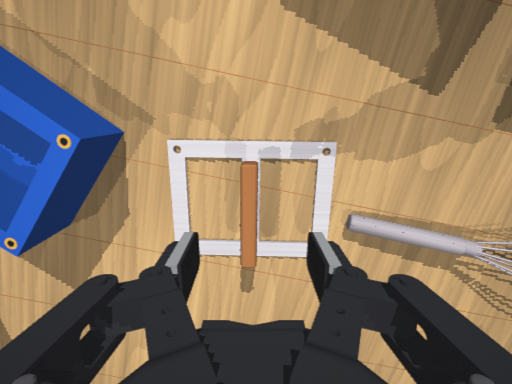

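```bash
python3 - <<'E'
from h import *
im=cv2.imread("pics/w14.png"); c=cam("wrist"); s,p,Rm=pose()
uv=[ins("wrist",im,q,5) for q in [(326,152),(177,150)]]
P=np.array([onplane("wrist",q,.003,c)[:2] for q in uv]); d=P[0]-P[1]
yaw=np.arctan2(d[1],d[0]); n=np.array([-np.sin(yaw),np.cos(yaw)]); print(np.round(uv,1).tolist(),P.round(4).tolist(),"len",np.linalg.norm(d).round(4),"yaw",np.degrees(yaw).round(2),"centre",(P.mean(0)-.058*n).round(4))
hsv=cv2.cvtColor(im,cv2.COLOR_BGR2HSV)
m=((hsv[...,0]>=5)&(hsv[...,0]<=13)&(hsv[...,1]>120)&(hsv[...,2]>90)).astype(np.uint8); m[:,290:]=0; m[:, :215]=0
n_,l,s_,ce=cv2.connectedComponentsWithStats(m); k=1+np.argmax(s_[1:,4]); print(s_[k]); ys,xs=np.nonzero(l==k)
r=cv2.minAreaRect(np.stack([xs,ys],1).astype(np.float32))
W=np.array([onplane("wrist",q,.057,c) for q in cv2.boxPoints(r)]); print(W.round(4).tolist(),W.mean(0).round(4),np.linalg.norm(np.diff(W,axis=0),axis=1).round(4))
E
```

```text
[[326.3, 150.1], [176.4, 148.1]] [[0.5484, -0.2574], [0.3907, -0.2883]] len 0.1607 yaw 11.09 centre [ 0.4807 -0.3298]
[ 241  162   16  106 1590]
[[0.4638, -0.2783, 0.057], [0.4768, -0.2756, 0.057], [0.4984, -0.3791, 0.057], [0.4838, -0.3824, 0.057]] [ 0.4807 -0.3289  0.057 ] [0.0133 0.1057 0.015 ]
```

```bash
python3 - <<'E'
from h import *
plan([.4807,-.3295,.10],11.1,4)
E
```

```text
pos [ 0.4827 -0.3032  0.1804] yang 11.65 tilt 1.7 F [ 1.1  0.4 -0.4] open 0.0599 t 17.1
0 tx -6.1 ty -1.3 tz 20.2 turn 0.0024
1 tx -6.1 ty -1.3 tz 20.2 turn 0.0024
2 tx -6.1 ty -1.2 tz 20.2 turn 0.0024
3 tx -6.1 ty -1.2 tz 20.2 turn 0.0024
```

Call:
servo_tool(deltas=[{"tx":-6,"ty":-1,"tz":12,"turn":0.003},{"tx":-8,"ty":-2,"tz":22,"turn":0.003},{"tx":-6,"ty":-1,"tz":22,"turn":0.003},{"tx":-3,"ty":0,"tz":14,"turn":0},{"tx":-1,"ty":0,"tz":6,"turn":0}])

```text
time: 17.73
eef_pos: [0.4851, -0.3204, 0.0981]
orientation: [-1.973, -2.426, 0.04]
contact_force: [-0.1, -0.2, -0.0]
opening: 0.0597
```

```bash
python3 - <<'E'
from h import *
settle(0); settle(1)
c=cam("wrist"); im=optics.camera("wrist")[:,:,::-1].copy(); cv2.imwrite("pics/w15.png",im)
settle(0); plan([.4807,-.3295,.053],11.1,3)
uv=[ins("wrist",im,proj("wrist",[*q,.003],c),6) for q in [(.5484,-.2574),(.3907,-.2883)]]
P=np.array([onplane("wrist",q,.003,c)[:2] for q in uv]); d=P[0]-P[1]
yaw=np.arctan2(d[1],d[0]); n=np.array([-np.sin(yaw),np.cos(yaw)]); print(np.round(uv,1).tolist(),"len",np.linalg.norm(d).round(4),"yaw",np.degrees(yaw).round(2),"centre",(P.mean(0)-.058*n).round(4))
E
```

```text
t 17.73 [ 485.1 -320.4   98.1] z*1e3 [-26.8 -11. ] yang 11.76 F [-0.1 -0.2 -0. ] open 59.7 qv 0.0855
t 17.77 [ 484.7 -320.2   97.6] z*1e3 [-27.6 -10.6] yang 11.77 F [ 0.2  0.9 -1.1] open 60.0 qv 0.0265
t 17.82 [ 485.  -320.5   98.5] z*1e3 [-26.7 -11. ] yang 11.74 F [-0.2 -0.1  0.1] open 59.7 qv 0.0232
pos [ 0.485  -0.3205  0.0985] yang 11.74 tilt 1.66 F [-0.2 -0.1  0.1] open 0.0597 t 17.825
0 tx -2.6 ty -1.6 tz 15.2 turn 0.0038
1 tx -2.6 ty -1.6 tz 15.2 turn 0.0038
2 tx -2.6 ty -1.6 tz 15.2 turn 0.0038
[[353.3, 146.7], [143.1, 143.3]] len 0.1615 yaw 11.02 centre [ 0.4796 -0.3323]
```

View pics/w15.png

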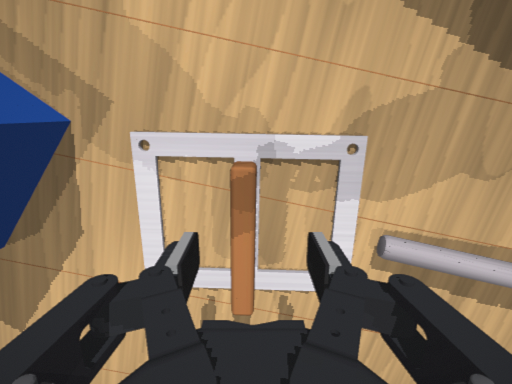

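Call:
servo_tool(deltas=[{"tx":-4,"ty":-3,"tz":10,"turn":0.005},{"tx":-4,"ty":-2,"tz":15,"turn":0.005},{"tx":-1,"ty":-1,"tz":12,"turn":0},{"tx":0,"ty":0,"tz":5,"turn":0}])

```text
time: 18.32
eef_pos: [0.4809, -0.3324, 0.0558]
orientation: [-1.989, -2.419, 0.038]
contact_force: [-0.6, 0.1, -0.5]
opening: 0.0597
```

```bash
python3 - <<'E'
from h import *
settle(0); settle(1); plan([.480,-.3305,.053],11.1,1)
E
```

```text
t 18.32 [ 480.9 -332.4   55.8] z*1e3 [-23.3 -12.5] yang 11.14 F [-0.6  0.1 -0.5] open 59.7 qv 0.076
t 18.38 [ 480.6 -332.2   55.4] z*1e3 [-23.9 -12.2] yang 11.15 F [-0.4  0.  -0.5] open 59.9 qv 0.0203
pos [ 0.4806 -0.3322  0.0554] yang 11.15 tilt 1.54 F [-0.4  0.  -0.5] open 0.0599 t 18.375
0 tx 1.8 ty -0.2 tz 2.4 turn 0.0008
```

Call:
servo_tool(deltas=[{"tx":1,"ty":0,"tz":2,"turn":0},{"tx":0,"ty":0,"tz":0,"turn":0},{"tx":0,"ty":0,"tz":0,"turn":0},{"tx":0,"ty":0,"tz":0,"turn":0},{"tx":0,"ty":0,"tz":0,"turn":0},{"tx":0,"ty":0,"tz":0,"turn":0}], fingers=0)

```text
time: 19.12
eef_pos: [0.4808, -0.3314, 0.0543]
orientation: [-1.99, -2.419, 0.037]
contact_force: [-0.8, -0.3, -0.4]
opening: 0.0154
```

```bash
python3 - <<'E'
from h import *
settle(0); settle(1); st()
im=optics.camera("wrist")[:,:,::-1].copy(); cv2.imwrite("pics/w16.png",im)
E
```

```text
t 19.12 [ 480.8 -331.4   54.3] z*1e3 [-22.3 -12.4] yang 11.12 F [-0.8 -0.3 -0.4] open 15.4 qv 0.0038
t 19.18 [ 480.8 -331.4   54.3] z*1e3 [-22.3 -12.4] yang 11.12 F [-1.1 -0.2 -0.1] open 14.7 qv 0.0025
pos [ 0.4808 -0.3314  0.0543] yang 11.12 tilt 1.46 F [-1.1 -0.2 -0.1] T [ 0.05 -0.07 -0.  ] open 0.0147 t 19.18
```

View pics/w16.png

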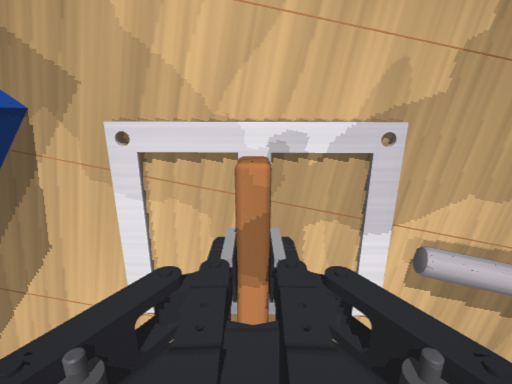

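Call:
servo_tool(deltas=[{"tx":0,"ty":0,"tz":-5,"turn":0},{"tx":0,"ty":0,"tz":-15,"turn":0},{"tx":0,"ty":0,"tz":-25,"turn":0},{"tx":0,"ty":0,"tz":-30,"turn":0},{"tx":0,"ty":0,"tz":-25,"turn":0},{"tx":0,"ty":0,"tz":-15,"turn":0},{"tx":0,"ty":0,"tz":-5,"turn":0}])

```text
time: 20.1
eef_pos: [0.4823, -0.328, 0.1789]
orientation: [-1.986, -2.416, 0.038]
contact_force: [0.3, -0.8, -3.3]
opening: 0.015
```

```bash
python3 - <<'E'
from h import *
settle(0); settle(1); st()
c=cam("wrist");s,p,Rm=pose(); im=optics.camera("wrist")[:,:,::-1].copy(); cv2.imwrite("pics/w17.png",im)
uv=[ins("wrist",im,q,6) for q in [(389,139),(122,138)]]; print(np.round(uv,1))
for q in uv:
    o,d=ray("wrist",q,c); print((Rm.inv().apply(d)).round(4))
plan([.562,-.002,.172],-15.4,9)
E
```

```text
t 20.1 [ 482.3 -328.   178.9] z*1e3 [-25.8  -9.9] yang 11.17 F [ 0.3 -0.8 -3.3] open 15.0 qv 0.0814
t 20.15 [ 482.5 -328.2  179.1] z*1e3 [-25.5 -10. ] yang 11.16 F [ 0.1 -0.1 -2.1] open 15.2 qv 0.025
pos [ 0.4825 -0.3282  0.1791] yang 11.16 tilt 1.57 F [ 0.1 -0.1 -2.1] T [ 0.04 -0.07  0.04] open 0.0152 t 20.15
[[393.3 137.2]
 [121.3 137.4]]
[-0.081   0.5119  1.0186]
[-0.0808 -0.4825  1.0167]
pos [ 0.4821 -0.3279  0.1781] yang 11.17 tilt 1.62 F [-0.2  0.2 -3.5] open 0.0151 t 20.2
0 tx 33.8 ty 15.7 tz 0.1 turn 0.0515
1 tx 34.6 ty 14.0 tz 0.1 turn 0.0515
2 tx 35.2 ty 12.2 tz 0.1 turn 0.0515
3 tx 35.8 ty 10.3 tz 0.1 turn 0.0515
4 tx 36.3 ty 8.5 tz 0.1 turn 0.0515
5 tx 36.7 ty 6.6 tz 0.1 turn 0.0515
6 tx 37.0 ty 4.7 tz 0.1 turn 0.0515
7 tx 37.2 ty 2.8 tz 0.1 turn 0.0515
8 tx 37.3 ty 0.9 tz 0.1 turn 0.0515
```

View pics/w17.png

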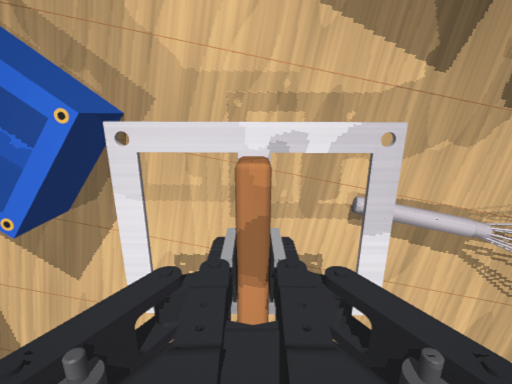

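The frame is held with no slip: its edges are at the same pixels (104–407, row 122) as before the lift. Carrying it to the box.

Call:
servo_tool(deltas=[{"tx":12,"ty":6,"tz":0,"turn":0.03},{"tx":28,"ty":12,"tz":0,"turn":0.05},{"tx":40,"ty":16,"tz":0,"turn":0.06},{"tx":43,"ty":14,"tz":0,"turn":0.06},{"tx":43,"ty":11,"tz":0,"turn":0.06},{"tx":40,"ty":8,"tz":0,"turn":0.05},{"tx":30,"ty":4,"tz":0,"turn":0.05},{"tx":18,"ty":2,"tz":0,"turn":0.03}])

```text
time: 21.2
eef_pos: [0.5459, -0.0652, 0.163]
orientation: [-2.431, -1.957, 0.065]
contact_force: [0.7, -0.5, -3.7]
opening: 0.015
```

```bash
python3 - <<'E'
from h import *
settle(0); settle(2);  plan([.562,-.002,.172],-15.4,5)
im=optics.camera("wrist")[:,:,::-1].copy(); cv2.imwrite("pics/w18.png",im)
E
```

```text
t 21.2 [545.9 -65.2 163. ] z*1e3 [-45.3 -10. ] yang -12.35 F [ 0.7 -0.5 -3.7] open 15.0 qv 0.4813
t 21.3 [546.3 -63.8 162.9] z*1e3 [-45.2  -9. ] yang -12.11 F [-0.8  0.5 -3.5] open 15.1 qv 0.0487
pos [ 0.5463 -0.0638  0.1629] yang -12.11 tilt 2.64 F [-0.8  0.5 -3.5] open 0.0151 t 21.3
0 tx 12.7 ty 0.4 tz -2.1 turn 0.0115
1 tx 12.7 ty 0.3 tz -2.1 turn 0.0115
2 tx 12.7 ty 0.1 tz -2.1 turn 0.0115
3 tx 12.7 ty -0.0 tz -2.1 turn 0.0115
4 tx 12.7 ty -0.2 tz -2.1 turn 0.0115
```

View pics/w18.png

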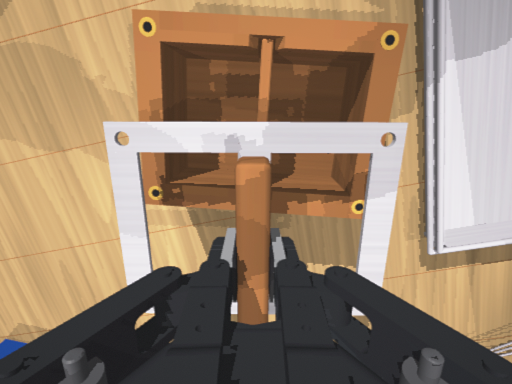

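Call:
servo_tool(deltas=[{"tx":36,"ty":38,"tz":-10,"turn":0}])

```text
time: 21.48
eef_pos: [0.5848, -0.0461, 0.1685]
orientation: [-2.435, -1.945, 0.081]
contact_force: [1.4, -1.5, -2.9]
opening: 0.015
```

```bash
python3 - <<'E'
from h import *
settle(0);settle(1)
E
```

```text
t 21.48 [584.8 -46.1 168.5] z*1e3 [-55.4 -13.5] yang -12.82 F [ 1.4 -1.5 -2.9] open 15.0 qv 1.0004
t 21.52 [596.6 -36.3 171.1] z*1e3 [-38.   -9.6] yang -12.13 F [ 9.1  6.6 -1.6] open 14.9 qv 0.0808
```

Call:
servo_tool(deltas=[{"tx":0,"ty":0,"tz":0,"turn":0}])

```text
time: 21.65
eef_pos: [0.5976, -0.0366, 0.1709]
orientation: [-2.43, -1.966, 0.056]
contact_force: [-1.0, 0.0, -2.7]
opening: 0.0147
```

```bash
python3 - <<'E'
from h import *
settle(0);settle(1)
E
```

```text
t 21.65 [597.6 -36.6 170.9] z*1e3 [-37.4 -10.7] yang -12.07 F [-1.   0.  -2.7] open 14.7 qv 0.029
t 21.7 [597.2 -37.1 170.8] z*1e3 [-37.5 -10.8] yang -12.13 F [ 0.3  0.2 -3.2] open 15.2 qv 0.0319
```

Call:
servo_tool(deltas=[{"tx":-10,"ty":-50,"tz":0,"turn":0},{"tx":0,"ty":0,"tz":0,"turn":0}])

```text
time: 21.95
eef_pos: [0.5399, -0.0413, 0.1695]
orientation: [-2.434, -1.956, 0.071]
contact_force: [0.4, 0.7, -3.2]
opening: 0.015
```

```bash
python3 - <<'E'
from h import *
settle(0);settle(1);settle(1)
E
```

```text
t 21.95 [539.9 -41.3 169.5] z*1e3 [-47.1 -13.9] yang -12.46 F [ 0.4  0.7 -3.2] open 15.0 qv 0.1414
t 22.0 [544.1 -41.1 171.2] z*1e3 [-39.5 -14.5] yang -12.42 F [ 0.6 -0.  -2.3] open 15.2 qv 0.0973
t 22.05 [546.7 -40.4 172.3] z*1e3 [-35.4 -14.5] yang -12.36 F [ 0.9 -0.7 -2.7] open 15.2 qv 0.0644
```

```bash
python3 - <<'E'
from h import *
settle(2)
E
```

```text
t 22.15 [549.1 -39.3 173.4] z*1e3 [-32.6 -14.4] yang -12.26 F [ 0.8  0.4 -3. ] open 15.0 qv 0.0217
```

Call:
servo_tool(deltas=[{"tx":42,"ty":40,"tz":0,"turn":0.02}])

```text
time: 22.28
eef_pos: [0.5935, -0.0127, 0.1709]
orientation: [-2.466, -1.928, 0.062]
contact_force: [1.2, 0.3, -2.4]
opening: 0.015
```

```bash
python3 - <<'E'
from h import *
settle(0);settle(1)
E
```

```text
t 22.27 [593.5 -12.7 170.9] z*1e3 [-37.9 -16.2] yang -13.99 F [ 1.2  0.3 -2.4] open 15.0 qv 1.05
t 22.32 [604.6  -1.4 171.4] z*1e3 [-22.7 -12.2] yang -13.26 F [ 9.4  6.2 -2.6] open 15.1 qv 0.0991
```

Call:
servo_tool(deltas=[{"tx":0,"ty":0,"tz":0,"turn":0}])

```text
time: 22.45
eef_pos: [0.607, 0.0005, 0.1715]
orientation: [-2.457, -1.952, 0.038]
contact_force: [-0.6, -0.3, -2.8]
opening: 0.0146
```

```bash
python3 - <<'E'
from h import *
settle(0);settle(1)
E
```

```text
t 22.45 [6.070e+02 5.000e-01 1.715e+02] z*1e3 [-21.  -12.6] yang -13.06 F [-0.6 -0.3 -2.8] open 14.6 qv 0.0505
t 22.5 [6.070e+02 3.000e-01 1.716e+02] z*1e3 [-20.2 -12.5] yang -13.09 F [ 0.1 -0.2 -2.6] open 15.1 qv 0.0365
```

Call:
servo_tool(deltas=[{"tx":-13,"ty":-44,"tz":0,"turn":0.04}])

```text
time: 22.62
eef_pos: [0.5644, -0.0028, 0.1734]
orientation: [2.496, 1.902, -0.033]
contact_force: [-0.7, -0.0, -2.6]
opening: 0.0153
```

```bash
python3 - <<'E'
from h import *
settle(0);settle(2);settle(3)
c=cam("wrist"); im=optics.camera("wrist")[:,:,::-1].copy(); cv2.imwrite("pics/w19.png",im)
settle(0)
t=optics.camera("top")[:,:,::-1].copy(); cv2.imwrite("pics/t19.png",t); crop(t,220,125,90,100,6,"ct19")
s=optics.camera("scene")[:,:,::-1].copy(); cv2.imwrite("pics/s19.png",s)
E
```

```text
t 22.62 [564.4  -2.8 173.4] z*1e3 [-15.2 -14.9] yang -15.38 F [-0.7 -0.  -2.6] open 15.3 qv 0.9523
t 22.73 [554.1  -4.7 170.3] z*1e3 [-31.3 -12.5] yang -15.58 F [-0.5 -0.8 -5.3] open 15.1 qv 0.0807
t 22.88 [561.4  -3.2 173.1] z*1e3 [-18.6 -12.2] yang -15.44 F [ 0.4 -0.  -3.3] open 15.0 qv 0.0397
t 22.93 [562.2  -2.9 173.4] z*1e3 [-17.7 -12.3] yang -15.42 F [-0.8  0.2 -2.9] open 15.1 qv 0.0211
```

View pics/w19.png

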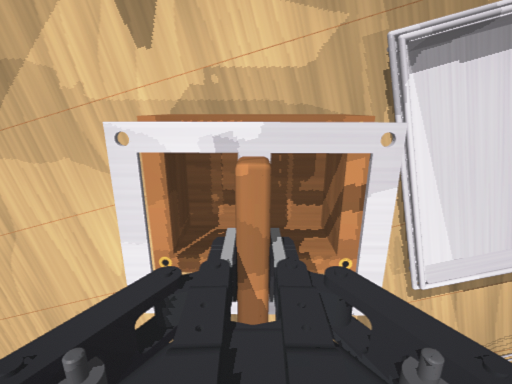

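View pics/ct19.png

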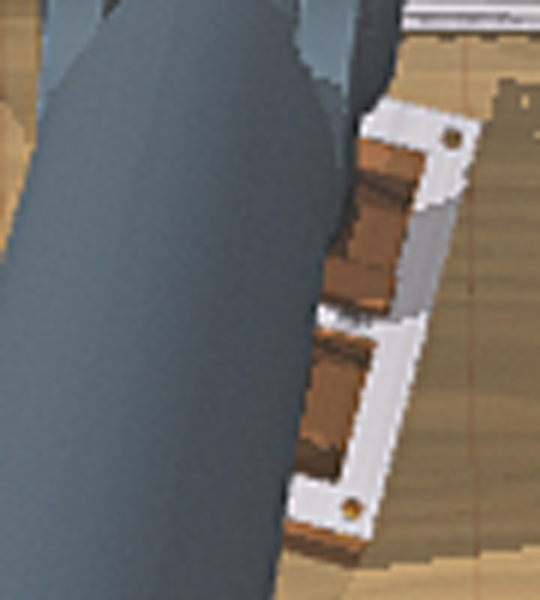

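View pics/s19.png

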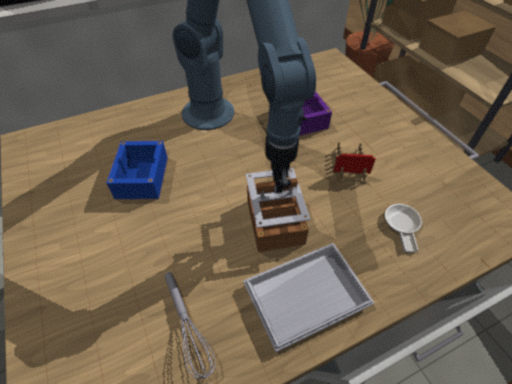

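```bash
cat >> h.py <<'E'
def hole(im,uv,r=11,thr=45):
    """centroid of the non-white blob (screw hole) nearest uv"""
    hsv=cv2.cvtColor(im,cv2.COLOR_BGR2HSV); u0,v0=[int(round(a)) for a in uv]
    w=cv2.resize(hsv[v0-r:v0+r+1,u0-r:u0+r+1,1],None,fx=4,fy=4,interpolation=2)
    m=(w>thr).astype(np.uint8); k,l,s,c=cv2.connectedComponentsWithStats(m)
    N=w.shape[0]; ok=[i for i in range(1,k) if s[i,0]>0 and s[i,1]>0 and s[i,0]+s[i,2]<N and s[i,1]+s[i,3]<N and s[i,4]>100]
    i=max(ok,key=lambda i:s[i,4]); return (c[i]+.5)/4-.5+[u0-r,v0-r], s[i,2:5]/np.array([4,4,16])
E
python3 - <<'E'
from h import *
c=cam("wrist"); s,p,Rm=pose()
Cr=Rm.inv().as_matrix()@c[1]; Ct=Rm.inv().apply(c[2]-p)
np.savez("camtool.npz",Cr=Cr,Ct=Ct); print(Ct.round(4))
for f in ["w16","w17","w18","w19"]:
    im=cv2.imread(f"pics/{f}.png"); print(f,[ (a.round(2).tolist(),b.round(1).tolist()) for a,b in (hole(im,q) for q in [(388.5,139),(122,138)])])
a=cv2.imread("pics/w16.png");b=cv2.imread("pics/w19.png")
f=lambda im:np.hstack([cv2.resize(im[122:156,x:x+40],None,fx=9,fy=9,interpolation=2) for x in (102,370)])
cv2.imwrite("pics/ch.png",np.vstack([f(a),f(b)])[:600])
E
```

```text
[ 0.0707  0.0009 -0.1175]
w16 [([387.01, 138.9], [11.5, 13.8, 119.2]), ([123.24, 137.88], [11.0, 13.5, 109.1])]
w17 [([386.62, 138.75], [12.5, 14.2, 133.9]), ([122.9, 137.93], [11.5, 13.2, 115.1])]
w18 [([386.48, 138.89], [13.0, 13.8, 132.9]), ([122.68, 138.09], [12.0, 14.0, 127.4])]
w19 [([386.32, 138.96], [12.2, 14.0, 130.1]), ([122.67, 138.2], [11.8, 14.0, 125.9])]
```

View pics/ch.png

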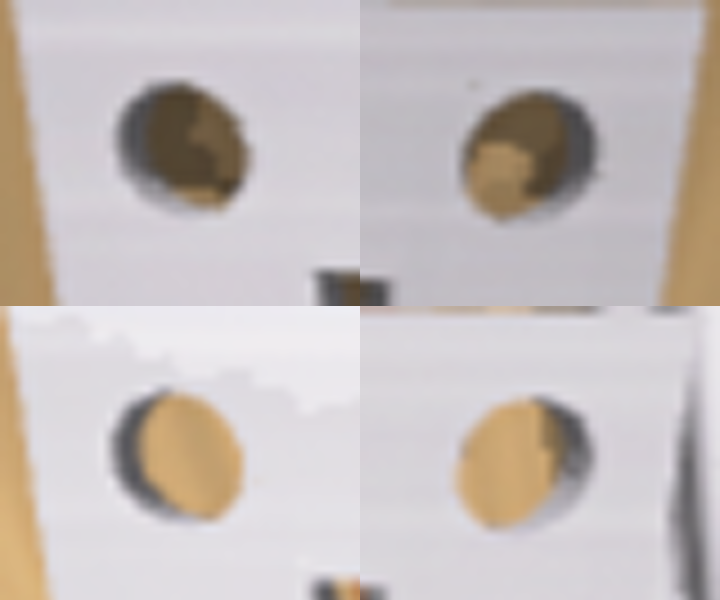

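```bash
cat >> h.py <<'E'
def framefit():
    k=np.load("camtool.npz"); Cr,Ct=k["Cr"],k["Ct"]
    # grasp pose
    G=R.from_rotvec([-1.990,-2.419,.037]); gp=np.array([.4808,-.3314,.0543])
    i=optics.camera_info("wrist"); P=[]
    for u,v in [(388.6,139.3),(122.1,138.2)]:
        d=G.apply(Cr@np.array([(u-i["cx"])/i["fx"],(v-i["cy"])/i["fy"],1])); o=gp+G.apply(Ct); P.append(o+d*(.004-o[2])/d[2])
    P=np.array(P); dd=P[0]-P[1]; yaw=np.arctan2(dd[1],dd[0]); c=P[:,:2].mean(0)-.058*np.array([-np.sin(yaw),np.cos(yaw)])
    FR=R.from_euler("z",yaw); Ft=np.array([*c,0.])
    return G.inv()*FR, G.inv().apply(Ft-gp), np.linalg.norm(dd), np.degrees(yaw), c   # frame in tool
H4=np.column_stack([Q4,np.zeros(4)])
E
python3 - <<'E'
from h import *
RF,tF,l,yaw,c=framefit(); print("sep",l,"yaw",yaw,"c",c.round(4),"frame origin in tool mm",(tF*1e3).round(2))
s,p,Rm=pose(); F=Rm*RF; o=p+Rm.apply(tF); n=F.as_matrix()[:,2]; print("frame now",o.round(4),"yaw",np.degrees(np.arctan2(F.as_matrix()[1,0],F.as_matrix()[0,0])).round(2),"normal",(n*1e3).round(1))
# top view check: hole px for 0..3 predicted vs image
ct=cam("top"); W=o+F.apply(H4+[0,0,.004]); print([proj("top",w,ct).round(1).tolist() for w in W])
E
```

```text
sep 0.16043212535583037 yaw 10.975810594319702 c [ 0.481  -0.3334] frame origin in tool mm [-1.62  1.14 54.3 ]
frame now [ 0.5622 -0.0051  0.1191] yaw -15.51 normal [ -7.4  11.1 999.9]
[[250.3, 134.9], [295.3, 146.5], [278.5, 208.4], [232.7, 196.0]]
```

```bash
cat >> h.py <<'E'
FB=np.array([.5620,-.0034])
def fplan(zu,B=None,yawt=-15.39,n=1):
    """row(s) to bring frame origin (underside) to B, height zu"""
    B=FB if B is None else np.array(B)
    RF,tF,*_=framefit(); s,p,Rm=pose(); F=Rm*RF; o=p+Rm.apply(tF); M=F.as_matrix(); y=np.degrees(np.arctan2(M[1,0],M[0,0]))
    z=[float((o+F.apply(h))[2]) for h in H4]
    print("frame",o.round(4),"yaw",y.round(2),"normal",(M[:,2]*1e3).round(1),"hole z",np.round(z,4),"box off",(BM.T@(o[:2]-B)*1e3).round(2))
    d=np.array([*B,zu])-o; v=Rm.inv().apply(d)*1e3/n; print("row tx %.1f ty %.1f tz %.1f turn %.4f"%(*v,np.radians(y-yawt)/n))
E
python3 - <<'E'
from h import *
fplan(.101)
E
```

```text
frame [ 0.5622 -0.0051  0.1191] yaw -15.51 normal [ -7.4  11.1 999.9] hole z [0.1194 0.1204 0.1188 0.1177] box off [ 0.67 -1.61]
row tx 1.9 ty -0.4 tz 18.0 turn -0.0020
```

Call:
servo_tool(deltas=[{"tx":46,"ty":-33,"tz":0,"turn":0}])

```text
time: 23.15
eef_pos: [0.5458, 0.0444, 0.1745]
orientation: [2.505, 1.887, -0.032]
contact_force: [0.8, 1.1, -2.5]
opening: 0.015
```

```bash
python3 - <<'E'
from h import *
settle(0);settle(1)
E
```

```text
t 23.15 [545.8  44.4 174.5] z*1e3 [-12.8 -16.5] yang -16.02 F [ 0.8  1.1 -2.5] open 15.0 qv 0.941
t 23.2 [541.5  59.3 173. ] z*1e3 [-20.2  -6. ] yang -15.13 F [-1.8  8.5 -4.5] open 15.0 qv 0.1642
```

Call:
servo_tool(deltas=[{"tx":0,"ty":0,"tz":0,"turn":0}])

```text
time: 23.32
eef_pos: [0.5417, 0.062, 0.1732]
orientation: [-2.483, -1.911, 0.03]
contact_force: [0.5, 0.1, -2.8]
opening: 0.0147
```

```bash
python3 - <<'E'
from h import *
settle(0);settle(2);fplan(.119)
E
```

```text
t 23.32 [541.7  62.  173.2] z*1e3 [-19.8  -5.2] yang -14.85 F [ 0.5  0.1 -2.8] open 14.7 qv 0.0428
t 23.43 [542.2  60.3 173.3] z*1e3 [-19.2  -5.9] yang -15.01 F [-0.3 -0.6 -2.7] open 15.0 qv 0.0326
frame [0.5418 0.0581 0.119 ] yaw -15.14 normal [  -6.     4.3 1000. ] hole z [0.1194 0.1197 0.1186 0.1183] box off [-35.77  53.92]
row tx -54.2 ty 35.4 tz -0.0 turn 0.0044
```

Call:
servo_tool(deltas=[{"tx":-50,"ty":33,"tz":0,"turn":0.004}])

```text
time: 23.55
eef_pos: [0.5615, 0.0093, 0.1729]
orientation: [-2.477, -1.915, 0.026]
contact_force: [1.2, -0.8, -3.3]
opening: 0.0148
```

```bash
python3 - <<'E'
from h import *
settle(0);settle(2);settle(3);fplan(.101)
E
```

```text
t 23.55 [561.5   9.3 172.9] z*1e3 [-19.7  -2.2] yang -14.59 F [ 1.2 -0.8 -3.3] open 14.8 qv 0.9805
t 23.65 [563.5  -7.7 174.8] z*1e3 [-14.3 -13.9] yang -15.93 F [-0.  -2.3 -3. ] open 15.2 qv 0.058
t 23.8 [561.5   0.9 173.5] z*1e3 [-18.7  -6.7] yang -15.5 F [ 0.4  0.4 -2.5] open 15.1 qv 0.0398
frame [ 0.5612 -0.0014  0.1192] yaw -15.63 normal [  -6.5    5.3 1000. ] hole z [0.1196 0.12   0.1188 0.1184] box off [-1.33  1.75]
row tx -1.5 ty 1.6 tz 18.2 turn -0.0041
```

Tilt is down to about 0.5°. Lowering part of the way, then I'll check through the holes.

Call:
servo_tool(deltas=[{"tx":-1.5,"ty":1.5,"tz":18,"turn":-0.004}])

```text
time: 23.92
eef_pos: [0.5639, -0.0003, 0.1562]
orientation: [-2.492, -1.906, 0.024]
contact_force: [0.6, -0.5, -3.8]
opening: 0.0152
```

```bash
python3 - <<'E'
from h import *
settle(0);settle(2);settle(3)
c=cam("wrist"); im=optics.camera("wrist")[:,:,::-1].copy(); cv2.imwrite("pics/w20.png",im); fplan(.085)
t=optics.camera("top")[:,:,::-1].copy(); cv2.imwrite("pics/t20.png",t)
f=lambda im,pts,k,r:np.hstack([cv2.resize(im[y-r:y+r,x-r:x+r],None,fx=k,fy=k,interpolation=2) for x,y in pts])
cv2.imwrite("pics/c20.png",f(im,[(122,138),(388,139),(165,262),(345,264)],8,12))
crop(t,270,130,45,90,6,"ct20")
E
```

```text
t 23.93 [ 5.639e+02 -3.000e-01  1.562e+02] z*1e3 [-14.7  -5.5] yang -15.19 F [ 0.6 -0.5 -3.8] open 15.2 qv 0.2731
t 24.02 [560.1  -1.  152.8] z*1e3 [-24.   -7.6] yang -15.23 F [-0.3  0.4 -4.4] open 14.7 qv 0.0277
t 24.18 [561.7  -0.6 154.8] z*1e3 [-20.1  -6.8] yang -15.21 F [-0.2 -0.1 -3.2] open 15.4 qv 0.0119
frame [ 0.5618 -0.0028  0.101 ] yaw -15.35 normal [  -6.2    5.2 1000. ] hole z [0.1014 0.1018 0.1006 0.1002] box off [-0.34  0.52]
row tx -0.3 ty 0.6 tz 16.0 turn 0.0007
```

View pics/c20.png

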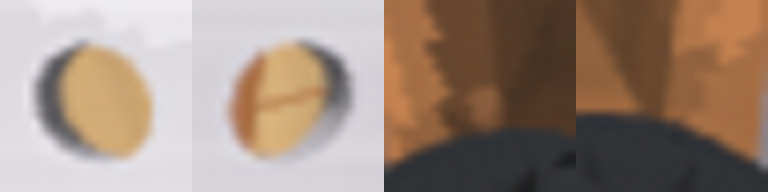

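View pics/w20.png

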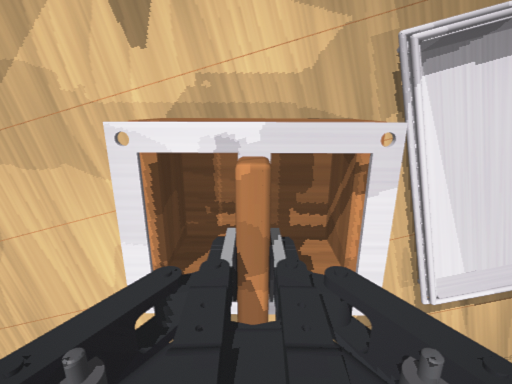

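View pics/ct20.png

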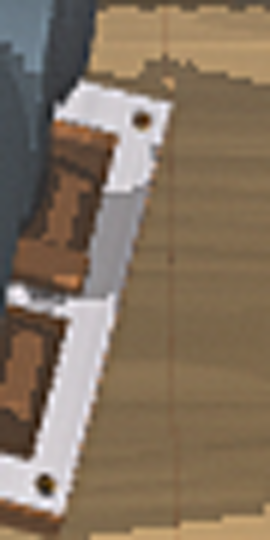

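```bash
python3 - <<'E'
from h import *
c=cam("wrist"); 
for uv in [(384.8,137.5),(128.5,138)]:
    w=onplane("wrist",uv,.075,c); print(uv,"box",(BM.T@(w[:2]-FB)*1e3).round(1))
t=cv2.imread("pics/t20.png"); ct=cam("top")
g=cv2.cvtColor(t,cv2.COLOR_BGR2GRAY).astype(float)
RF,tF,*_=framefit(); s,p,Rm=pose(); F=Rm*RF; o=p+Rm.apply(tF); W=o+F.apply(H4+[0,0,.004])
tb=np.array([.5594,-.0028]); bm=R.from_euler("z",-15.45,degrees=True).as_matrix()[:2,:2]
for i in (1,2):   # (+x,-y),(-x,-y)
    pr=proj("top",W[i],ct); h=hole(t,pr+[0,1],5,60); P=onplane("top",h[0],W[i][2],ct)
    print("hole",Q4[i]*1e3,"pred px",pr.round(1),"seen",h[0].round(2),h[1],"box(top) mm",(bm.T@(P[:2]-tb)*1e3).round(2))
E
```

```text
(384.8, 137.5) box [91.6 56.9]
(128.5, 138) box [-90.3  55.8]
hole [ 80. -58.] pred px [293.9 148.4] seen [293.38 149.73] [2.75   3.     6.6875] box(top) mm [ 79.   -56.71]
hole [-80. -58.] pred px [277.6 209.3] seen [277.21 210.12] [3.25   3.     6.8125] box(top) mm [-79.5 -57.1]
```

Call:
servo_tool(deltas=[{"tx":-0.7,"ty":1.2,"tz":12.5,"turn":0.001}])

```text
time: 24.4
eef_pos: [0.5646, -0.0013, 0.144]
orientation: [-2.493, -1.905, 0.024]
contact_force: [-0.3, -0.2, -2.9]
opening: 0.0148
```

```bash
cat > look.py <<'E'
from h import *
import sys
n=sys.argv[1]
settle(0);settle(2);settle(3)
c=cam("wrist"); im=optics.camera("wrist")[:,:,::-1].copy(); cv2.imwrite(f"pics/w{n}.png",im); fplan(.085)
ct=cam("top"); t=optics.camera("top")[:,:,::-1].copy(); cv2.imwrite(f"pics/t{n}.png",t)
f=lambda im,pts,k,r:np.hstack([cv2.resize(im[y-r:y+r,x-r:x+r],None,fx=k,fy=k,interpolation=2) for x,y in pts])
sc=optics.camera("scene")[:,:,::-1].copy(); cv2.imwrite(f"pics/s{n}.png",sc)
a=f(im,[(122,138),(388,139)],16,12); b=cv2.resize(sc[165:260,235:320],(340,384),interpolation=2)
cv2.imwrite(f"pics/c{n}.png",np.hstack([a[:,:],b])[:, :1100])
RF,tF,*_=framefit(); s,p,Rm=pose(); F=Rm*RF; o=p+Rm.apply(tF); W=o+F.apply(H4+[0,0,.004])
tb=np.array([.5594,-.0028]); bm=R.from_euler("z",-15.45,degrees=True).as_matrix()[:2,:2]
for i in (1,2):
    pr=proj("top",W[i],ct)
    try:
        h=hole(t,pr+[0,1],5,60); P=onplane("top",h[0],W[i][2],ct); print("hole",Q4[i]*1e3,"pred",pr.round(1),"seen",h[0].round(2),"box(top) mm",(bm.T@(P[:2]-tb)*1e3).round(2))
    except Exception as e: print(e)
# predicted px of inserts 0,1 (box=FB) and through-hole
for i in (0,3): print("insert",i,proj("wrist",[*(FB+BM@Q4[i]),.075],c).round(1),"hole top",proj("wrist",W[i],c).round(1),"hole bottom",proj("wrist",W[i]-F.apply([0,0,.004]),c).round(1))
E
python3 look.py 21
```

```text
t 24.4 [564.6  -1.3 144. ] z*1e3 [-14.8  -5.9] yang -15.23 F [-0.3 -0.2 -2.9] open 14.8 qv 0.1849
t 24.5 [561.9  -1.5 141.5] z*1e3 [-21.3  -6.9] yang -15.26 F [-0.9  0.4 -2.8] open 15.1 qv 0.0198
t 24.65 [562.9  -1.7 142.8] z*1e3 [-19.   -6.8] yang -15.28 F [-0.   0.  -3.2] open 15.1 qv 0.008
frame [ 0.5629 -0.004   0.0887] yaw -15.41 normal [  -6.8    5.2 1000. ] hole z [0.0892 0.0896 0.0883 0.0879] box off [ 0.98 -0.33]
row tx 0.4 ty -0.9 tz 3.8 turn -0.0004
hole [ 80. -58.] pred [294.1 149.4] seen [293.52 150.49] box(top) mm [ 80.59 -57.35]
max() iterable argument is empty
insert 0 [374.9 135.9] hole top [389.4 139.2] hole bottom [386.5 138.5]
insert 3 [133.2 135.2] hole top [122.8 138.1] hole bottom [125.9 137.5]
```

View pics/c21.png

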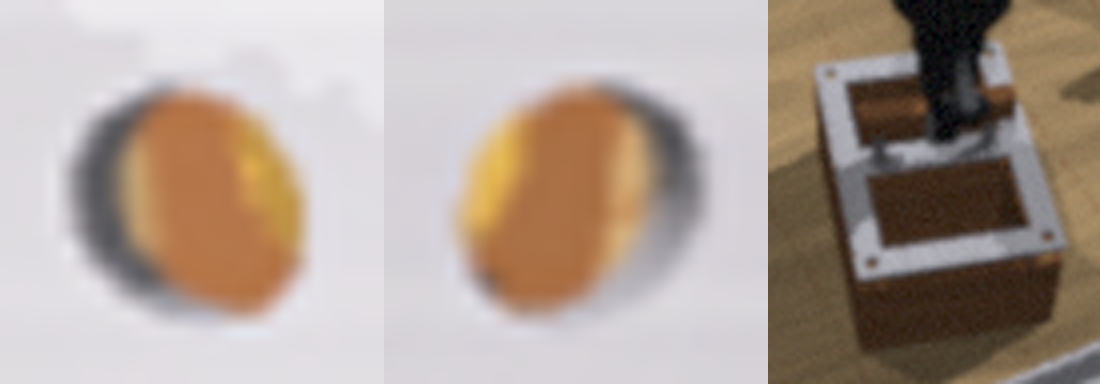

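```bash
python3 - <<'E'
from h import *
c=cam("wrist")
for n,uv,x in [("Lflange",(125,136.5),-86),("Rflange",(384.6,137.5),86),("Ledge",(119.7,138),-90),("Redge",(390.1,139),90)]:
    w=onplane("wrist",uv,.075,c); print(n,"box",(BM.T@(w[:2]-FB)*1e3).round(1),"should",x)
im=cv2.imread("pics/w21.png"); hsv=cv2.cvtColor(im,cv2.COLOR_BGR2HSV)
def big(x,y,r=12): return cv2.resize(hsv[y-r:y+r,x-r:x+r],None,fx=16,fy=16,interpolation=2)
for nm,(x,y) in dict(L=(122,138),R=(388,139)).items():
    b=big(x,y); m=((b[...,0]>=17)&(b[...,0]<=30)&(b[...,1]>160)).astype(np.uint8)
    k,l,s,ce=cv2.connectedComponentsWithStats(m); 
    for i in range(1,k):
        if s[i,4]>300:
            print(nm,s[i],ce[i].round(0)); pts=np.argwhere(l==i)
            # flange edge facing outward: per row
            E=[]
            for r in range(s[i,1]+8,s[i,1]+s[i,3]-8,8):
                xs=np.nonzero(l[r]==i)[0]; E.append(((xs.min() if nm=="L" else xs.max())/16-.5+x-12,(r+.5)/16-.5+y-12))
            W=np.array([BM.T@(onplane("wrist",e,.075,c)[:2]-FB)*1e3 for e in E])
            # circle radius 6 fit
            from scipy.optimize import least_squares
            r=least_squares(lambda q:np.hypot(W[:,0]-q[0],W[:,1]-q[1])-6,[-80 if nm=="L" else 80,58]); print(" circle centre box(FB)",r.x.round(2),"rms",np.sqrt((r.fun**2).mean()).round(2))
# cam-derived hole centres in same frame
RF,tF,*_=framefit(); s,p,Rm=pose(); F=Rm*RF; o=p+Rm.apply(tF); print("holes box(FB)",[(BM.T@((o+F.apply(h))[:2]-FB)*1e3).round(2).tolist() for h in H4])
E
```

```text
Lflange box [-85.4  57.3] should -86
Rflange box [87.2 57.1] should 86
Ledge box [-89.1  56.3] should -90
Redge box [90.9 56.1] should 90
L [ 237  135   52  102 1600] [265. 183.]
 circle centre box(FB) [-79.44  58.89] rms 0.21
R [104 138  34  86 980] [117. 181.]
 circle centre box(FB) [80.55 58.3 ] rms 0.08
holes box(FB) [[81.14, 57.7], [81.1, -58.3], [-78.89, -58.24], [-78.85, 57.76]]
```

Call:
servo_tool(deltas=[{"tx":0,"ty":-0.3,"tz":3.7,"turn":0}])

```text
time: 24.92
eef_pos: [0.5635, -0.0017, 0.14]
orientation: [-2.493, -1.903, 0.027]
contact_force: [0.5, -0.8, -2.4]
opening: 0.0152
```

```bash
python3 look.py 22; python3 - <<'E'
from h import *
settle(3); fplan(.085)
E
```

```text
t 24.93 [563.5  -1.7 140. ] z*1e3 [-16.6  -6.3] yang -15.28 F [ 0.5 -0.8 -2.4] open 15.2 qv 0.0572
t 25.02 [562.6  -1.7 139.2] z*1e3 [-18.8  -6.6] yang -15.28 F [ 0.1  0.1 -3.2] open 15.3 qv 0.0039
t 25.18 [562.9  -1.7 139.5] z*1e3 [-18.1  -6.6] yang -15.28 F [ 0.5 -0.1 -3.4] open 14.9 qv 0.0031
frame [ 0.5627 -0.0039  0.0853] yaw -15.41 normal [  -7.3    5.1 1000. ] hole z [0.0858 0.0861 0.0848 0.0844] box off [ 0.8  -0.32]
row tx 0.3 ty -0.8 tz 0.3 turn -0.0004
max() iterable argument is empty
hole [-80. -58.] pred [277.8 209.9] seen [277.55 210.44] box(top) mm [-78.06 -57.89]
insert 0 [376.8 136.5] hole top [388.6 139.3] hole bottom [385.7 138.6]
insert 3 [131.  135.8] hole top [122.6 138.2] hole bottom [125.7 137.6]
t 25.48 [563.   -1.7 139.6] z*1e3 [-17.9  -6.5] yang -15.28 F [ 0.1 -0.1 -2.9] open 15.2 qv 0.0014
frame [ 0.5627 -0.0039  0.0853] yaw -15.41 normal [  -7.3    5.1 1000. ] hole z [0.0858 0.0862 0.0848 0.0845] box off [ 0.82 -0.26]
row tx 0.3 ty -0.8 tz 0.4 turn -0.0003
```

View pics/c22.png

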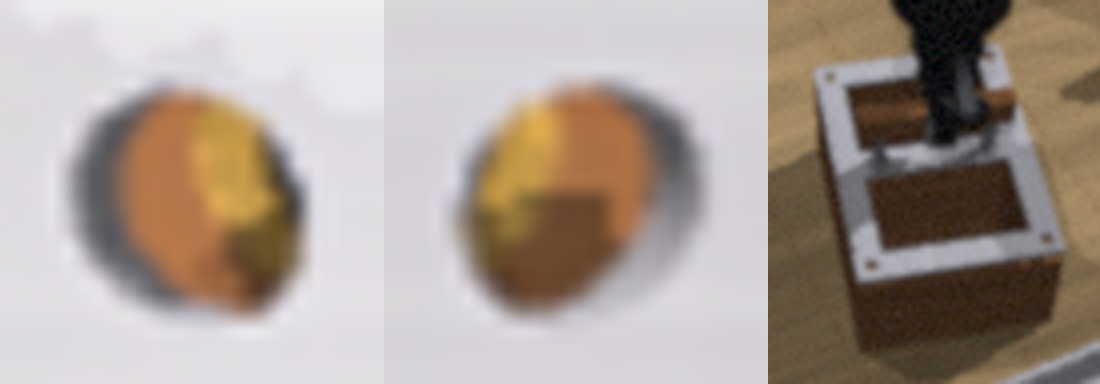

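```bash
python3 - <<'E'
from h import *
t=cv2.imread("pics/t22.png"); s=cv2.imread("pics/s22.png")
a=cv2.resize(t[130:220,240:310],(420,540),interpolation=2); b=cv2.resize(s[165:255,240:315],None,fx=5,fy=6,interpolation=2)
cv2.imwrite("pics/d22.png",np.hstack([a,b]))
E
```

```text
(no output)
```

View pics/d22.png

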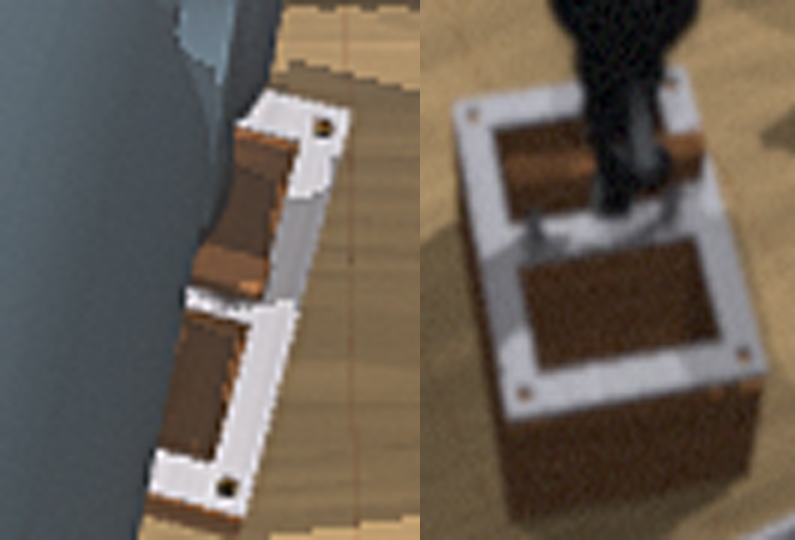

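```bash
python3 - <<'E'
from h import *
from scipy.optimize import least_squares
c=cam("wrist"); im=cv2.imread("pics/w22.png")
def box(u,v): return (BM.T@(onplane("wrist",(u,v),.075,c)[:2]-FB)*1e3)
# crop px -> image px: u=x/16-.5+x0-12
def im_(x,y,x0,y0): return (x/16-.5+x0-12+.0, y/16-.5+y0-12)
L=[(200,110),(193,130),(193,150),(200,175),(207,195),(216,215)]; Rr=[(556,110),(559,130),(556,160),(551,185),(538,210),(527,232)]
for nm,P,x0,y0,g in [("L",L,122,138,-80),("R",[(a-384,b) for a,b in Rr],388,139,80)]:
    W=np.array([box(*im_(a,b,x0,y0)) for a,b in P]); r=least_squares(lambda q:np.hypot(W[:,0]-q[0],W[:,1]-q[1])-6,[g,58]); print(nm,W.round(1).tolist(),r.x.round(2),np.abs(r.fun).max().round(2))
# top view: bore vs hole
t=cv2.imread("pics/t22.png")
b=[cv2.resize(t[y-8:y+9,x-8:x+9],None,fx=22,fy=22,interpolation=0) for x,y in [(294,151),(278,211)]]
cv2.imwrite("pics/e22.png",np.hstack(b))
E
```

```text
L [[-85.6, 60.2], [-86.0, 59.4], [-86.1, 58.6], [-85.9, 57.6], [-85.8, 56.8], [-85.5, 56.0]] [-79.99  58.34] 0.11
R [[85.9, 60.0], [86.2, 59.2], [86.2, 58.0], [86.2, 57.0], [85.8, 56.0], [85.5, 55.2]] [80.24 58.18] 0.06
```

View pics/e22.png

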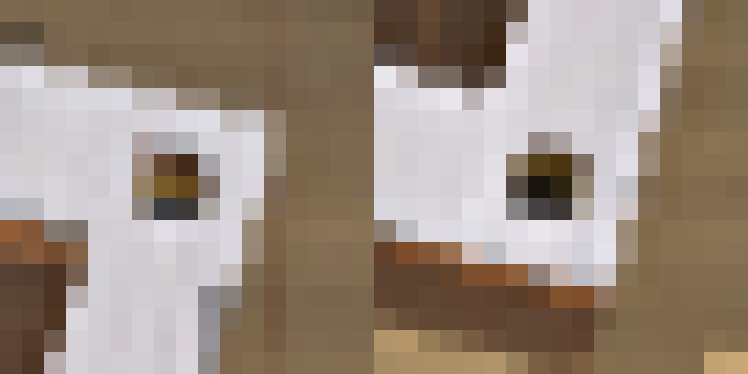

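Call:
servo_tool(deltas=[{"tx":0.4,"ty":-0.6,"tz":0.3,"turn":0}])

```text
time: 25.6
eef_pos: [0.5626, -0.0012, 0.1394]
orientation: [-2.493, -1.903, 0.028]
contact_force: [0.1, -0.3, -3.1]
opening: 0.015
```

```bash
python3 look.py 23; python3 - <<'E'
from h import *
settle(4); fplan(.085)
E
```

```text
t 25.6 [562.6  -1.2 139.4] z*1e3 [-17.7  -6.5] yang -15.28 F [ 0.1 -0.3 -3.1] open 15.0 qv 0.0132
t 25.7 [562.5  -1.  139.3] z*1e3 [-18.   -6.4] yang -15.27 F [ 0.1 -0.7 -3.1] open 14.9 qv 0.0025
t 25.85 [562.6  -1.1 139.3] z*1e3 [-17.8  -6.5] yang -15.28 F [ 0.5 -0.  -2.7] open 15.1 qv 0.0022
frame [ 0.5623 -0.0034  0.0851] yaw -15.41 normal [  -7.5    5.1 1000. ] hole z [0.0856 0.0859 0.0846 0.0842] box off [0.28 0.12]
row tx -0.1 ty -0.3 tz 0.1 turn -0.0003
max() iterable argument is empty
hole [-80. -58.] pred [277.6 210.1] seen [277.35 210.53] box(top) mm [-78.36 -57.44]
insert 0 [377.6 137.2] hole top [388.3 139.3] hole bottom [385.4 138.7]
insert 3 [131.7 136.5] hole top [122.5 138.2] hole bottom [125.6 137.6]
t 26.2 [562.6  -1.2 139.3] z*1e3 [-17.9  -6.5] yang -15.28 F [ 0.5  0.5 -2.4] open 15.0 qv 0.0018
frame [ 0.5623 -0.0034  0.085 ] yaw -15.41 normal [  -7.4    5.1 1000. ] hole z [0.0855 0.0859 0.0845 0.0842] box off [0.25 0.1 ]
row tx -0.1 ty -0.2 tz 0.0 turn -0.0004
```

View pics/c23.png

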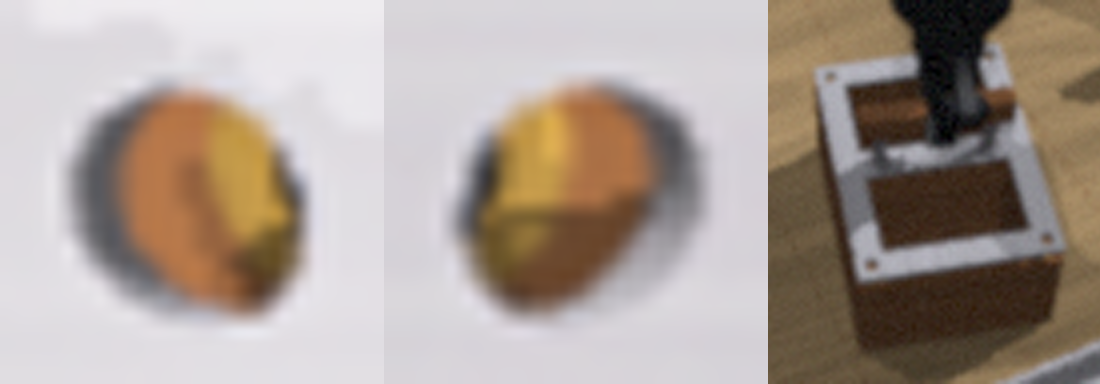

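```bash
python3 - <<'E'
from h import *
from plant import finish_job
settle(0); print(finish_job())
E
```

```text
t 26.2 [562.6  -1.2 139.3] z*1e3 [-17.9  -6.5] yang -15.28 F [ 0.5  0.5 -2.4] open 15.0 qv 0.0018
the job is handed in; nothing more can be done
None
```

I put the divider in the box's grooves and let go of it. The frame is held by its handle over the box, and I handed the job in at 26.2 s.

**Divider:** I lowered it into both grooves until it met the floor, at about 11–17 N. After release, the wrist picture shows both ends of its top edge inside the grooves and below the rim.

**Frame, last checks:**

| Check | Result |
|---|---|
| Underside above the rim | about 10 mm (9.2–10.9 mm at the four holes) |
| Tilt | about 0.5° |
| Turn relative to the box | within 0.1° |
| Hole centring, wrist camera | computed within about 0.3 mm |
| Steadiness | arm still, no contact beyond the frame's weight |

- **Holes seen:** through the two holes the wrist camera could see (holes 0 and 1), the brass flanges and bores looked the same on both sides. I worked out the other two from the frame's size.
- **Disagreement:** the top camera put one of the other two holes (hole 2) about 1.6 mm further along the box's x. It had read 2–3 mm differently from the wrist camera throughout, and the hole is only about 3 pixels wide there, so I went with the wrist camera.
- **Level:** the tilt figure assumes the frame lay flat on the table when I gripped it. I had no separate measurement of that; a rough cross-check agreed to about 0.6°.
- **Extra movement:** the hand had picked up a slight lean, so I made some quick side-to-side moves above the box to take it out. I saw no sign of touching the rack, trays, scraper, spoon rest or whisk, but I did not measure them again at the end.

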